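Pin the drawbar pivot with a linch pin

TASK

Lock the trailer drawbar's pivot pin: take the linch pin (the one with the wire loop) out of the wooden block, find the cross hole near the end of the pivot pin and push the linch pin down through it, loop towards the free end, until its head sits fully home. Then swing the sprung loop down over the end of the pivot pin so that it snaps under, push it fully in against the linch pin's shank, and let go. Press gently, without force or knocks, and leave everything else on the bench where it is.

Things in the scene. Friction and masses are not known exactly. Their poses are not given: they have to be found in the camera images.
- linch_pin: steel linch pin standing in the block, 0.11-0.17 kg. Origin: centre of the head's flat underside, on the shank's axis; z up along the shank, +x to the side where the loop is hinged. Head 26 x 18 x 16 mm high (x -10 to +16). On it a flat upright thumb tab to hold it by: 20 mm wide in x (-10 to +10), 10 mm thick in y, from 16 to 46 mm above the origin.
- pin_tip (a point): lower end of the linch pin's shank, on its axis, 46 mm below the head's underside; same axes as linch_pin. The shank is round, 10 mm across, its last 10 mm tapering to 8 mm at this tip.
- loop (a joint): angle of the linch pin's sprung wire loop, rad: 0 = fully open (standing out to the pin's +x side, 30 degrees above level), 0.52 = level, 2.09 = hanging straight down, about 2.1 to 2.17 = fully shut against the shank. It starts open, at 0 to 0.3. Hinge axis along the pin's y, 10 mm to +x and 8 mm above its origin. The hinge is stiff (about 1 N at the far bend): the loop stays where it is left.
- loop_bend (a point): middle of the loop's far bend, 33.5 mm from the hinge (wire centre). Round wire 5 mm thick, loop 46 mm wide over all at 12 to 20 mm from the hinge, so one finger can push each side wire past the pivot pin. The loop stretches lengthwise on its spring (5 N, then 2 N per mm): coming down, the bend must be forced over the pivot pin's end, about 2.5 mm of stretch and 6 to 8 N, and snaps under at about 1.8 rad.
- yoke: the trailer's steel drawbar yoke, fixed on timber packing: two dark ear plates with the end of a grey 60 mm square drawbar tube between them and a bright round pivot pin through all. Origin: on the bench straight below the pivot pin's axis, at the outer face of the right-hand ear; x along the drawbar away from the pivot, z up. The ears reach 148 mm above the bench; a 40 mm washer, 4 mm thick, lies on the ear.
- pivot_ear (a point): point on the pivot pin's axis at the ear's outer face, 118 mm above the bench; axes as yoke. The pivot pin is 24 mm across (top at 130 mm), level, its free end towards -y, the end's rim chamfered 5 mm. A pinch bolt holds it at no set depth: the end stands anywhere from 56 to 92 mm out from this point, which no measured pose tells, and it does not slide by hand. The linch pin's head, when home, rests on its top.
- hole_mean (a point): mean place of the cross hole's mouth on top of the pivot pin (48 mm out from the ear); axes as yoke. The true hole lies up to 18 mm nearer or farther along y, always 26 mm back from the free end. It runs upright right through, 11.8 mm across; from 7 mm down a split spring bush in it grips the shank, so the pin needs about 12 N to enter it, then a steady 5 to 8 N.
- pin_block: drilled wooden block, 170 x 70 x 60 mm high, fixed. Origin at the centre of its underside, z up. Three upright holes 50 mm apart in a row along its x, in any of which the linch pin may stand; its head rests on the block's top.
- clevis_pin_a: plain steel pin with a flat round 18 mm head, 5 mm thick, standing in the block; not needed. Origin under its head.
- clevis_pin_b: plain steel pin with a flat round 18 mm head, 8 mm thick, standing in the block; not needed. Origin under its head.
- wrench: loose spanner 200 mm long, lying flat. Origin under its middle.
- hammer: loose hammer 260 mm long, lying. Origin under its middle.
- spray_can: loose can, 60 mm across, 190 mm high. Origin under its centre.
- carton: loose cardboard box 120 x 160 x 70 mm. Origin under its centre.
- bolt_a: loose hex bolt standing on its head, 93 mm high. Origin under its head.
- bolt_b: loose hex bolt standing on its head, 73 mm high. Origin under its head.

How it is judged:
By the outcome, as a careful person would: the job done as asked, in the order asked, and still so for the second after the job is handed in, with the robot touching nothing.
It also fails if it takes over 54 s, if anything falls off the work surface, if the arm or the gripper's body presses on something with over 40 N, if the wrist force passes 120 N, or if a joint passes its speed limit or range.

ROBOT

A 6-joint arm with a two-finger parallel gripper is mounted at the origin on the work surface. World frame = base frame: x ahead of the robot, y to its left, z up, the work surface at z = 0. Lengths are in mm, angles in degrees, forces in N, time in s.
With the tool pointing down it reaches from about 375 to 975 mm from the base axis. Payload 3.8 kg.
Tool frame: the origin (TCP) lies between the finger pads; the fingertips stand 22 mm ahead of it and the grasp point (between the pads) lies 3 mm ahead of it; y points along the fingers, x is the direction in which the jaws open and shut, and the axes are right-handed (so a half turn about y gives the same grasp; the last joint's range is limited). The gripper opens to 88 mm and grips with 3 to 60 N. Pads are 18 mm wide; open, the fingers measure 123 mm over their backs; the gripper's body (75 mm by 187 mm) begins 45 mm behind the grasp point.
Start: joints at [-72.817, 15.12, 91.902, -0, 72.978, -2.114], TCP at [223.061, -637.073, 260.706] pointing down, gripper open.
Joint ranges: [-150.88, 150.88], [-54.13, 125.18], [17.81, 147.31], [-75.09, 255.09], [0, 152.58], [-146.25, 146.25]. Speed limits (degrees/s): [147.25, 147.25, 180, 180, 180, 180].

INTERFACE

Orientations are given as [roll, pitch, yaw] about the fixed x, y, z axes, in that order (R = Rz(yaw) Ry(pitch) Rx(roll)).
In Python, from bench import * gives the robot as it stands.
- The arm moves only by the tool drive_tool, never from a script. Its argument "motion" is one flat list of numbers, 7 for each row, row after row: the shift along the tool's x, y, z in m, then the turn, a rotation vector about the tool's x, y, z in rad, then the closure, from 0 (fully open) to 1 (shut). A call has exactly 10 rows; each row shifts and turns the commanded pose from where the row before left it, along the tool's axes as they then stand; what a row does not reach is not made up. A row lasts 1/12 s, in which the tool goes at most 41.7 mm and 7.16 degrees, less where a joint would pass 70% of its speed; a pose out of reach is approached as far as the arm can. A call is refused whole if a number of a shift passes 0.0417 or a number of a turn 0.125, either way. A call with a gripper value outside its range is refused whole. The fingers move at their own pace and stop on an object; "grip_force" is the grip in N (left out, the last holds). Time passes only in rows, so rows that do not move let the fingers close, or fill a call up. It gives the time, the measured TCP pose, the force and the opening at its end, in the units of the state.
- state(): the state, without advancing time (a new reading comes with each control period).
- get_image(name): name is "side" or "top"; returns the picture (384x512x3 uint8, red, green, blue); there is no depth.
- camera_model(name): a dict with "mtx" (3x3 intrinsics, pixels), "k1" (the pictures are not rectified: a ray, as slopes to the right and down, at radius r is drawn at 1 + k1 r^2 times it, then the intrinsics apply), "R" (3x3) and "t" (3): a world point X has camera coordinates R X + t. Camera axes: x right, y down, z forward; pixel columns grow to the right and rows downward; lengths in mm; the calibration is good to about 2 mm. A picture is of the moment at which its call begins. camera_model takes no time and is no camera call.
- finish_job(): hands the job in, once; it reports no verdict.
The state is a dict: "time_s": time; "q": joint angles; "qvel": joint speeds; "tau": joint torques, N m; "tcp_pos": TCP position; "orientation": TCP orientation; "force": force on the tool from outside, world axes, zero at the start; "moment": the same for the moment, N m; "width": opening from 0.0 (shut) to 1.0 (fully open).
Only numpy, scipy, OpenCV 4.12 (cv2) and the standard library are available. Lean on these libraries where they do the work, as an engineer would, in place of code of your own. Each camera call takes 0.05 s, during which the arm holds its last target.

## Working session

There is one attempt and no reset: what is moved stays moved. The work goes in short steps, Python scripts to look and compute and a tool call to move; the robot and the scene stay as the last step left them, time stands still between calls to the robot, and variables do not carry over. Pictures are saved under pics/ and viewed, and the job is handed in when it is done.

Besides the shell and the picture viewer there is one more tool, called after "Emit:" as name(argument=value, ...), one argument or row to a line, values as JSON. drive_tool: Moves the arm, as the interface text tells. Its arguments: {"type":"object","properties":{"motion":{"type":"array"},"grip_force":{"type":"number"}},"required":["motion"]}

```bash
mkdir -p pics; ls
python3 - <<'E'
from bench import *
import cv2,numpy as np
print(state())
for n in("side","top"):
    im=get_image(n); cv2.imwrite(f"pics/{n}0.png",im[:,:,::-1]); c=camera_model(n); print(n,c)
    print(-np.array(c["R"]).T@np.array(c["t"]))
E
```

```text
pics
{'time_s': 0.0, 'q': array([-7.28157404e+01,  1.51680977e+01,  9.19804831e+01,  1.39519375e-03,
        7.29773336e+01, -2.11374848e+00]), 'qvel': array([ 0.03970981, -0.05514183, -0.11582684,  0.07441788,  0.03344357,
        0.0581731 ]), 'tau': array([-2.26355833e-04, -5.02111745e+01, -3.56875348e+01,  7.29986024e-02,
        2.96637928e-02, -1.87035525e-04]), 'tcp_pos': array([ 222.89104953, -636.44096479,  259.40769493]), 'orientation': array([-89.99402357,   0.12577947, -70.70239523]), 'force': array([-0.20975608,  0.04614832, -0.45544864]), 'moment': array([ 0.0356163 , -0.02252011, -0.00953753]), 'width': 1.0022723071633393}
side {'mtx': array([[395.60055378,   0.        , 246.06564832],
       [  0.        , 395.60055378, 194.17466037],
       [  0.        ,   0.        ,   1.        ]]), 'k1': -0.11391832902788769, 'R': array([[ 0.91059585, -0.41327695, -0.00416715],
       [-0.30518231, -0.66555733, -0.68109999],
       [ 0.27870945,  0.62147856, -0.73217856]]), 't': array([-501.75791877,  244.18833226, 1237.2454379 ])}
[ 186.58864392 -813.76516419 1070.11034934]
top {'mtx': array([[438.42324879,   0.        , 256.87362808],
       [  0.        , 438.42324879, 190.34494908],
       [  0.        ,   0.        ,   1.        ]]), 'k1': -0.001962918128410438, 'R': array([[ 2.03412782e-02, -9.99793072e-01,  2.14813888e-04],
       [-9.89137042e-01, -2.01557611e-02, -1.45607892e-01],
       [ 1.45582091e-01,  2.74937026e-03, -9.89342355e-01]]), 't': array([  29.76837322,  544.69478981, 1523.84502148])}
[ 316.32772129   36.55133719 1586.90988783]
```

View pics/side0.png

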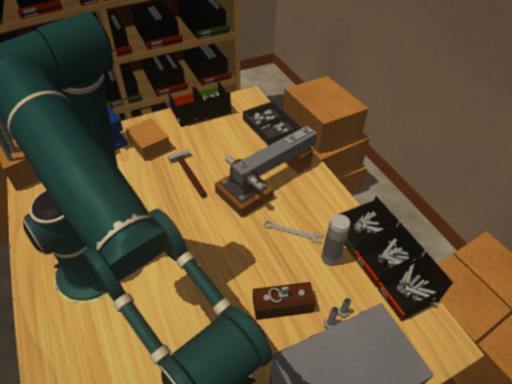

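View pics/top0.png

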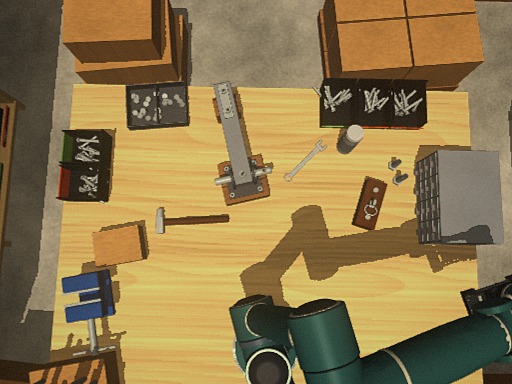

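```bash
cat > h.py <<'E'
import cv2,numpy as np
from bench import *
def cam(n):
    c=camera_model(n); return np.array(c["mtx"]),c["k1"],np.array(c["R"]),np.array(c["t"])
def ray(n,u,v):
    K,k,R,t=cam(n)
    d=cv2.undistortPoints(np.array([[[u,v]]],float),K,np.array([k,0,0,0.]))[0,0]
    return -R.T@t, R.T@np.array([d[0],d[1],1.])
def onz(n,u,v,z):
    o,d=ray(n,u,v); return o+d*(z-o[2])/d[2]
def proj(n,X):
    K,k,R,t=cam(n); p=R@np.array(X,float)+t; s=p[:2]/p[2]; s=s*(1+k*(s@s)); return K[:2,:2]@s+K[:2,2]
def tri(u1,v1,u2,v2):  # top, side
    o1,d1=ray("top",u1,v1);o2,d2=ray("side",u2,v2)
    A=np.stack([d1,-d2],1); s=np.linalg.lstsq(A,o2-o1,rcond=None)[0]
    a=o1+d1*s[0];b=o2+d2*s[1]; return (a+b)/2, np.linalg.norm(a-b)
def crop(src,out,x0,y0,x1,y1,f):
    im=cv2.imread(src)[y0:y1,x0:x1]; cv2.imwrite(out,cv2.resize(im,None,fx=f,fy=f,interpolation=cv2.INTER_CUBIC))
E
python3 - <<'E'
from h import *
crop("pics/top0.png","pics/top0_block.png",340,160,430,240,8)
crop("pics/side0.png","pics/side0_block.png",245,270,325,330,8)
crop("pics/top0.png","pics/top0_yoke.png",200,140,290,215,8)
crop("pics/side0.png","pics/side0_yoke.png",205,145,295,220,8)
E
```

```text
(no output)
```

View pics/top0_block.png

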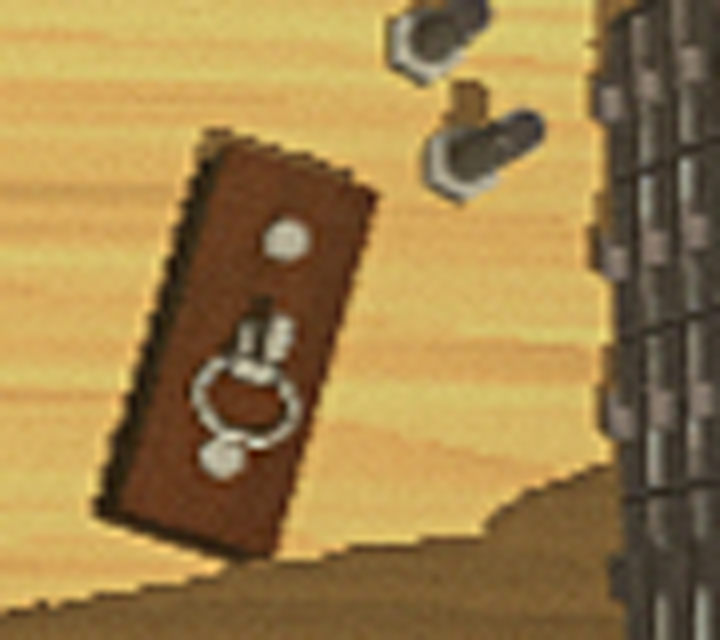

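View pics/side0_block.png

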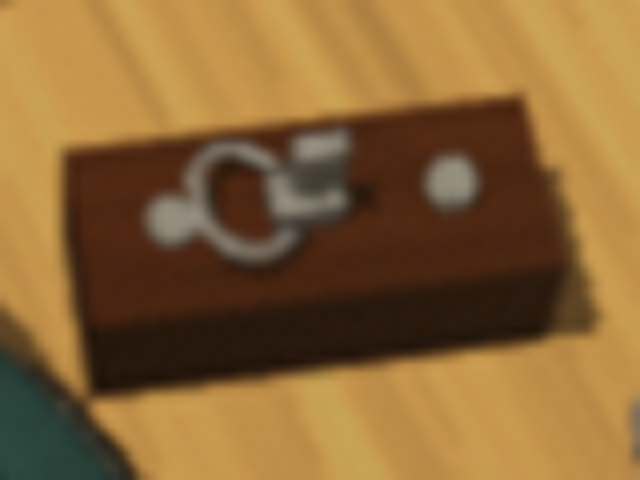

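View pics/top0_yoke.png

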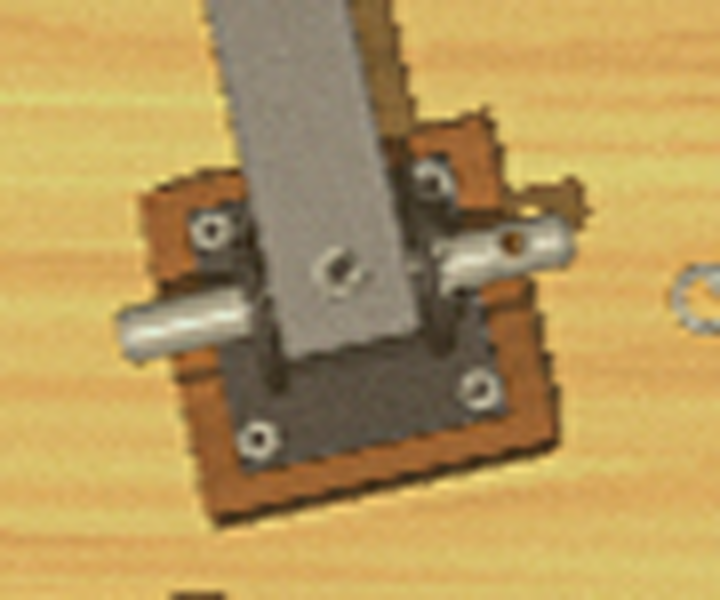

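View pics/side0_yoke.png

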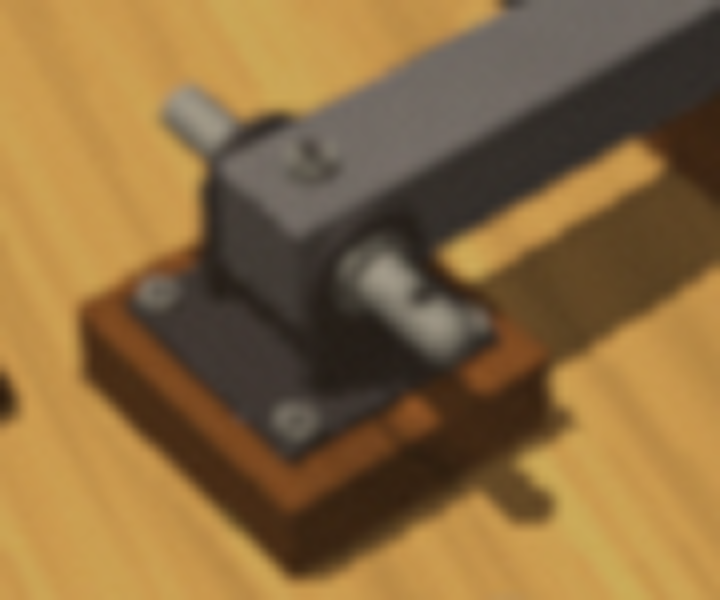

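Run:
```python
from h import *
np.set_printoptions(precision=1,suppress=True)
T=lambda u,v:((u+.5)/8-.5+340,(v+.5)/8-.5+160)
S=lambda u,v:((u+.5)/8-.5+245,(v+.5)/8-.5+270)
c=[onz("top",*T(*p),60) for p in[(232,140),(378,195),(270,558),(118,515)]]
print("block",np.array(c),[np.linalg.norm(c[i]-c[i-1]) for i in range(4)],np.mean(c,0))
cs=[onz("side",*S(*p),60) for p in[(65,150),(522,97),(562,265),(90,328)]]
print("blockS",np.array(cs),[np.linalg.norm(cs[i]-cs[i-1]) for i in range(4)],np.mean(cs,0))
for n,t,s in[("clev1",(287,240),(452,183)),("clev2",(222,457),(170,220))]:
    print(n,onz("top",*T(*t),66),onz("side",*S(*s),66),tri(*T(*t),*S(*s)))
Y=lambda u,v:((u+.5)/8-.5+200,(v+.5)/8-.5+140)
Z=lambda u,v:((u+.5)/8-.5+205,(v+.5)/8-.5+145)
print("hole",onz("top",*Y(512,242),130),onz("side",*Z(428,293),130))
print("end upper/lower edges",onz("top",*Y(567,218),118),onz("top",*Y(573,262),118))
print("washer edges",onz("top",*Y(440,245),118),onz("top",*Y(450,290),118))
print("tube left edge,right",[onz("top",*Y(*p),148) for p in[(215,20),(287,355),(352,20),(415,330)]])
for p in[(123,325),(140,357),(240,290),(250,320)]:print(onz("top",*Y(*p),118))
```

```text
block [[ 596.5 -353.2   60. ]
 [ 573.2 -417.2   60. ]
 [ 412.4 -366.6   60. ]
 [ 429.7 -300.8   60. ]] [np.float64(174.83064713978573), np.float64(68.11304691098907), np.float64(168.57114194220148), np.float64(68.06138900982354)] [ 503.  -359.4   60. ]
blockS [[ 435.8 -300.4   60. ]
 [ 596.  -350.5   60. ]
 [ 574.6 -415.1   60. ]
 [ 414.2 -367.    60. ]] [np.float64(70.08588002328214), np.float64(167.8124326159308), np.float64(68.00437221963578), np.float64(167.3695162568676)] [ 505.2 -358.3   60. ]
clev1 [ 551.4 -375.    66. ] [ 553.3 -373.    66. ] (array([ 551.5, -374.3,   69.2]), np.float64(1.244752924148409))
clev2 [ 455.4 -344.9   66. ] [ 456.1 -344.    66. ] (array([ 455.5, -344.7,   67.4]), np.float64(0.44639669042737173))
hole [601.4  19.4 130. ] [605.5  21.5 130. ]
end upper/lower edges [614.6  -4.  118. ] [595.6  -6.9 118. ]
washer edges [601.8  49.9 118. ] [582.4  45.3 118. ]
tube left edge,right [array([690.5, 146.5, 148. ]), array([548.1, 112.2, 148. ]), array([691.7,  88.8, 148. ]), array([559.8,  59.3, 148. ])]
[564.5 183.8 118. ]
[550.8 176.1 118. ]
[580.6 134.6 118. ]
[567.7 129.9 118. ]
```

Run:
```python
from h import *
crop("pics/top0.png","pics/t1.png",360,192,382,222,24)
crop("pics/side0.png","pics/s1.png",262,283,295,306,24)
crop("pics/top0.png","pics/t2.png",250,160,278,184,24)
```

```text
(no output)
```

View pics/t1.png

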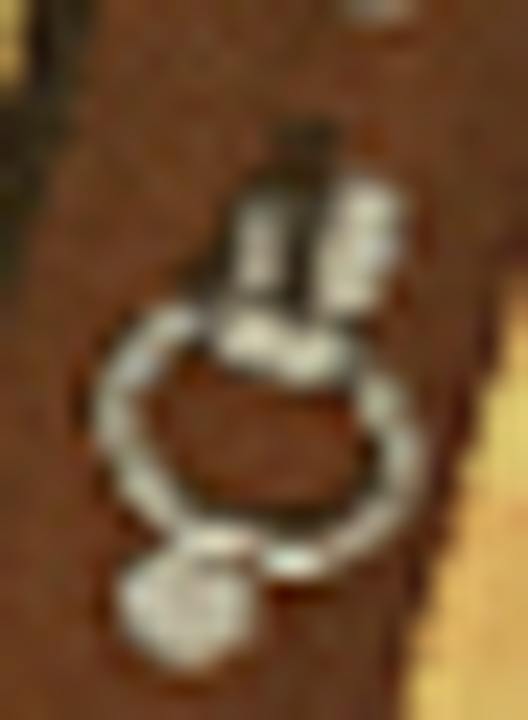

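View pics/s1.png

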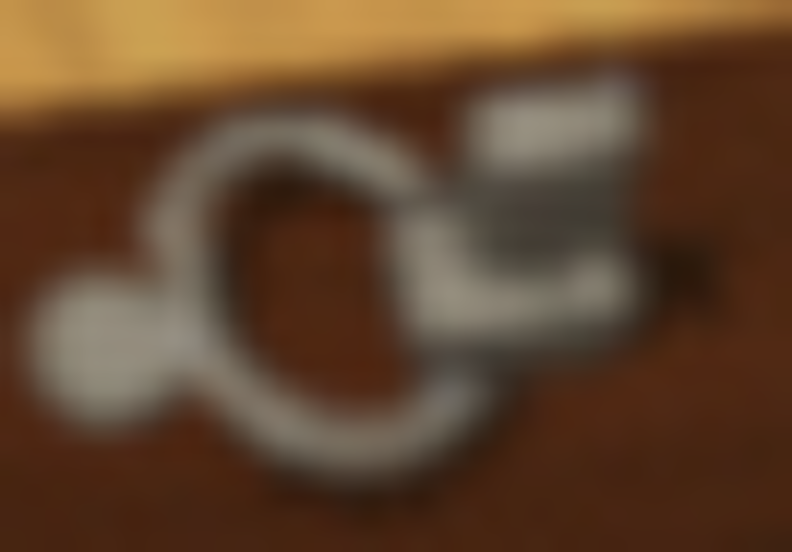

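View pics/t2.png

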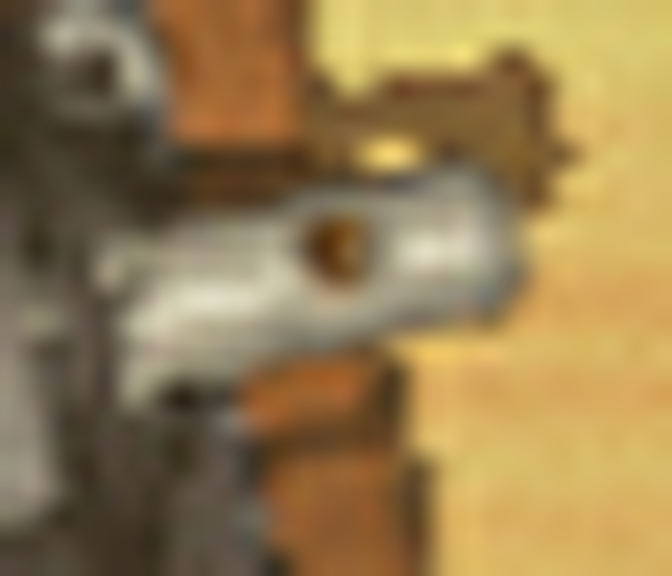

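Run:
```python
from h import *
np.set_printoptions(precision=1,suppress=True)
T=lambda u,v:((u+.5)/24-.5+360,(v+.5)/24-.5+192)
S=lambda u,v:((u+.5)/24-.5+262,(v+.5)/24-.5+283)
Y=lambda u,v:((u+.5)/24-.5+250,(v+.5)/24-.5+160)
def yaw(a,b): d=b-a; return np.degrees(np.arctan2(d[1],d[0]))
a,b=onz("top",*T(376,190),106),onz("top",*T(340,305),106); print("tab top",a,b,np.linalg.norm(a-b),(a+b)/2,yaw(a,b))
a,b=onz("side",*S(640,105),106),onz("side",*S(478,130),106); print("tab side",a,b,np.linalg.norm(a-b),(a+b)/2,yaw(a,b))
print("tritab",tri(*T(358,247),*S(558,118)))
a,b=onz("top",*T(105,415),75),onz("top",*T(412,450),75); print("loop ends",a,b,np.linalg.norm(a-b),yaw(a,b)+90)
print("bend", tri(*T(258,555),*S(180,290)))
a,b=tri(*T(105,415),*S(270,115)),tri(*T(412,450),*S(370,465)); print("loop sides",a,b,yaw(a[0],b[0])+90)
print("hole",onz("top",*Y(338,247),130))
# pivot pin axis from edges at several stations
for up,lo in[((450,175),(480,322)),((220,212),(250,372))]:
    p,q=onz("top",*Y(*up),118),onz("top",*Y(*lo),118);print("pin",(p+q)/2,np.linalg.norm(p-q))
print("end",onz("top",*Y(518,245),118))
```

```text
tab top [ 511.2 -362.7  106. ] [ 494.6 -357.3  106. ] 17.388849341589307 [ 502.9 -360.   106. ] 161.873884804274
tab side [ 515.  -360.6  106. ] [ 496.6 -355.7  106. ] 19.01354894733946 [ 505.8 -358.2  106. ] 164.92317077800962
tritab (array([ 503.6, -359.5,  109.1]), np.float64(2.0638203276235942))
loop ends [ 481.7 -331.3   75. ] [ 477.5 -375.5   75. ] 44.424327064865 -5.3934715204979256
bend (array([ 461.4, -350.3,   86.3]), np.float64(1.296907562408822))
loop sides (array([ 482.6, -330.7,   79.2]), np.float64(2.7435113760503693)) (array([ 476.2, -375. ,   75.6]), np.float64(2.6631679143721336)) -8.232177890916063
hole [601.4  19.3 130. ]
pin [603.9   1.1 118. ] 21.663951760736822
pin [596.9  33.6 118. ] 23.494733329059162
end [604.5  -6.4 118. ]
```

```bash
cat >> h.py <<'E'
from scipy.spatial.transform import Rotation as Ro
from scipy.linalg import fractional_matrix_power as fmp
def Rm(rpy): return Ro.from_euler('xyz',rpy,degrees=True).as_matrix()
def T4(p,rpy):
    T=np.eye(4);T[:3,:3]=Rm(rpy);T[:3,3]=p;return T
def plan(p0,o0,p1,o1,n=10):
    M=np.linalg.inv(T4(p0,o0))@T4(p1,o1)
    r=np.real(fmp(M,1/n)); 
    print("row",np.round(r[:3,3]/1000,5),np.round(Ro.from_matrix(r[:3,:3]).as_rotvec(),5),"n",n)
    print(" total tool shift mm",np.round(M[:3,3],1))
def st():
    s=state(); print("t",round(s["time_s"],2),"p",s["tcp_pos"].round(1),"o",s["orientation"].round(2),"F",s["force"].round(1),"M",s["moment"].round(2),"w",round(s["width"],3),"q",s["q"].round(1)); return s
E
python3 - <<'E'
from h import *
plan([223.06,-637.07,260.7],[-90,0,-70.703],[504,-359.5,200],[-90,0,-104])
plan([504,-359.5,200],[-90,0,-104],[504,-359.5,101],[-90,0,-104])
E
```

```text
row [-0.02593  0.00607  0.03053] [ 0.       0.05811 -0.     ] n 10
 total tool shift mm [-169.1   60.7  356.9]
row [-0.      0.0099 -0.    ] [ 0. -0.  0.] n 10
 total tool shift mm [-0. 99. -0.]
```

Emit:
drive_tool(
  motion=[-0.026,0.006,0.0305,0,0.058,0,0.3,-0.026,0.006,0.0305,0,0.058,0,0.3,-0.026,0.006,0.0305,0,0.058,0,0.3,-0.026,0.006,0.0305,0,0.058,0,0.3,-0.026,0.006,0.0305,0,0.058,0,0.3,-0.026,0.006,0.0305,0,0.058,0,0.3,-0.026,0.006,0.0305,0,0.058,0,0.3,-0.026,0.006,0.0305,0,0.058,0,0.3,-0.026,0.006,0.0305,0,0.058,0,0.3,-0.026,0.006,0.0305,0,0.058,0,0.3],
  grip_force=20,
)

```text
time_s: 0.93
tcp_pos: [504.4, -356.7, 200.1]
orientation: [-90.0, 0.0, -104.1]
force: [0.1, -0.5, 0.7]
width: 0.7
```

Run:
```python
from h import *
for n in("top","side"):
    im=get_image(n); cv2.imwrite(f"pics/{n}1.png",im[:,:,::-1])
s=st(); plan(s["tcp_pos"],s["orientation"],[504,-359.5,200],[-90,0,-104],1)
crop("pics/top1.png","pics/t.png",330,140,430,240,6)
crop("pics/side1.png","pics/s.png",225,220,335,320,6)
```

```text
t 1.03 p [ 507.1 -354.7  199. ] o [ -90.04    0.14 -103.69] F [ 0.4 -0.2  0.8] M [ 0.04 -0.03  0.01] w 0.697 q [-3.730e+01  1.170e+01  1.028e+02  1.000e-01  6.560e+01  6.630e+01]
row [ 0.00542 -0.00099 -0.00184] [ 0.00066  0.00537 -0.00244] n 1
 total tool shift mm [ 5.4 -1.  -1.8]
```

View pics/t.png

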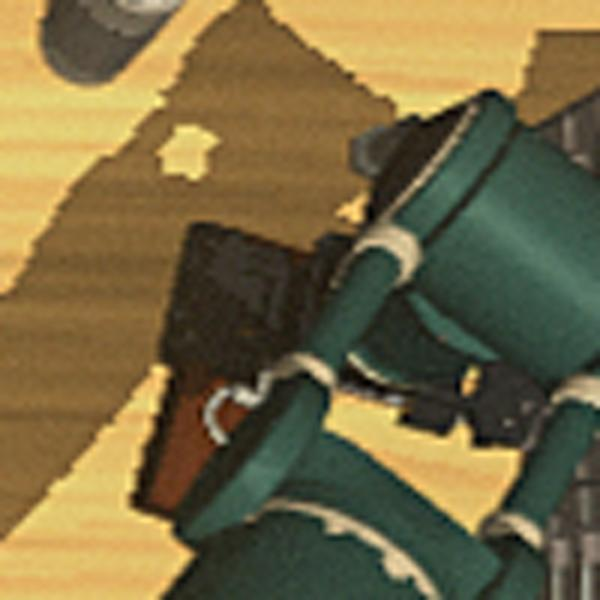

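View pics/s.png

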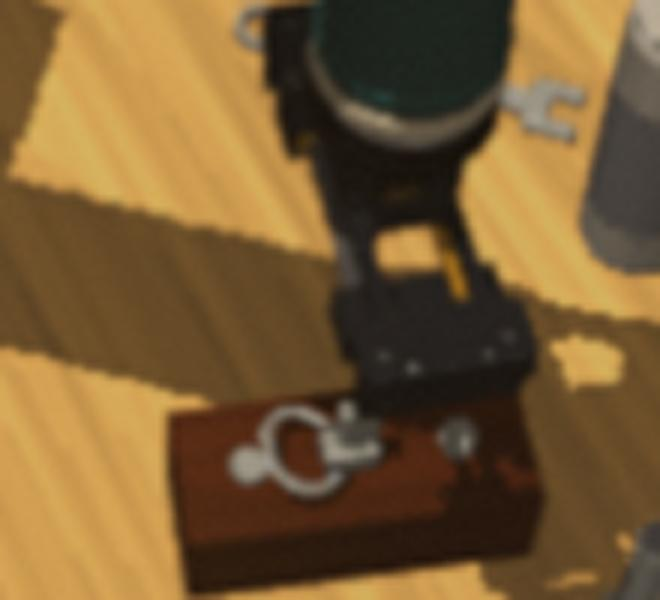

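Run:
```python
from h import *
for i in range(4):
    get_image("side"); s=st(); print(s["qvel"].round(1))
```

```text
t 1.08 p [ 505.1 -356.3  199.4] o [-9.0100e+01  6.0000e-02 -1.0366e+02] F [ 0.5 -0.2  0.1] M [-0.01  0.01  0.04] w 0.696 q [-37.5  11.7 102.8   0.   65.7  66.1]
[-3.2 -1.2  0.8 -1.3  0.8 -1.5]
t 1.13 p [ 503.9 -357.5  199.7] o [-9.0110e+01  2.0000e-02 -1.0374e+02] F [-0.1 -0.4  0.1] M [ 0.05 -0.04  0.02] w 0.7 q [-37.6  11.6 102.8  -0.   65.7  66.1]
[-2.3 -0.9  0.4 -0.3  0.1 -0.3]
t 1.18 p [ 503.2 -358.3  200.1] o [ -90.09    0.   -103.84] F [-0.8 -0.1 -0.3] M [ 0.06 -0.   -0.03] w 0.7 q [-37.8  11.6 102.8  -0.   65.7  66.1]
[-1.7 -0.8  0.2  0.   0.   0.1]
t 1.23 p [ 502.8 -358.9  200.4] o [ -90.06   -0.   -103.92] F [-0.2  0.2 -0.1] M [0.13 0.05 0.03] w 0.697 q [-37.8  11.5 102.8  -0.   65.7  66.1]
[-1.2 -0.5 -0.   0.1 -0.2  0.2]
```

```bash
cat >> h.py <<'E'
import json
def track(rows,start=None):
    """rows: list of (n, [6])"""
    T=np.array(json.load(open("cmd.json"))) if start is None else start
    for n,r in rows:
        D=np.eye(4);D[:3,3]=np.array(r[:3])*1000;D[:3,:3]=Ro.from_rotvec(r[3:]).as_matrix()
        for _ in range(n): T=T@D
    json.dump(T.tolist(),open("cmd.json","w")); 
    print("CMD",T[:3,3].round(2),Ro.from_matrix(T[:3,:3]).as_euler('xyz',degrees=True).round(2)); return T
def cmd():
    T=np.array(json.load(open("cmd.json"))); return T[:3,3],Ro.from_matrix(T[:3,:3]).as_euler('xyz',degrees=True)
E
python3 - <<'E'
from h import *
track([(10,[-0.026, 0.006, 0.0305, 0, 0.058, 0])],T4([223.061,-637.073,260.706],[-90,0,-70.703]))
p,o=cmd(); plan(p,o,[504,-359.5,101],[-90,0,-104],10)
E
```

```text
CMD [ 503.57 -358.63  200.71] [ -90.     -0.   -103.93]
row [7.00e-05 9.97e-03 6.00e-05] [0.      0.00011 0.     ] n 10
 total tool shift mm [ 0.7 99.7  0.6]
```

Emit:
drive_tool(
  motion=[0.0007,0.012,0.0006,0,0,0,0.3,0,0.014,0,0,0,0,0.3,0,0.014,0,0,0,0,0.3,0,0.014,0,0,0,0,0.3,0,0.013,0,0,0,0,0.3,0,0.012,0,0,0,0,0.3,0,0.01,0,0,0,0,0.3,0,0.006,0,0,0,0,0.3,0,0.0035,0,0,0,0,0.3,0,0.001,0,0,0,0,0.3],
)

```text
time_s: 2.07
tcp_pos: [503.9, -359.2, 100.4]
orientation: [-90.0, 0.0, -103.9]
force: [1.0, 0.2, 0.3]
width: 0.702
```

Run:
```python
from h import *
track([(1,[.0007,.0995,.0006,0,0,0])])
for n in("top","side"):
    im=get_image(n); cv2.imwrite(f"pics/{n}2.png",im[:,:,::-1])
s=st()
crop("pics/side2.png","pics/s.png",235,235,325,325,8)
```

```text
CMD [ 503.98 -359.45  101.21] [ -90.     -0.   -103.93]
t 2.17 p [ 504.3 -359.6  101.5] o [-8.9970e+01 -1.0000e-02 -1.0393e+02] F [0.  0.8 0.4] M [ 0.02 -0.01 -0.04] w 0.7 q [-37.8  17.3 107.1   0.   55.6  66.1]
```

View pics/s.png

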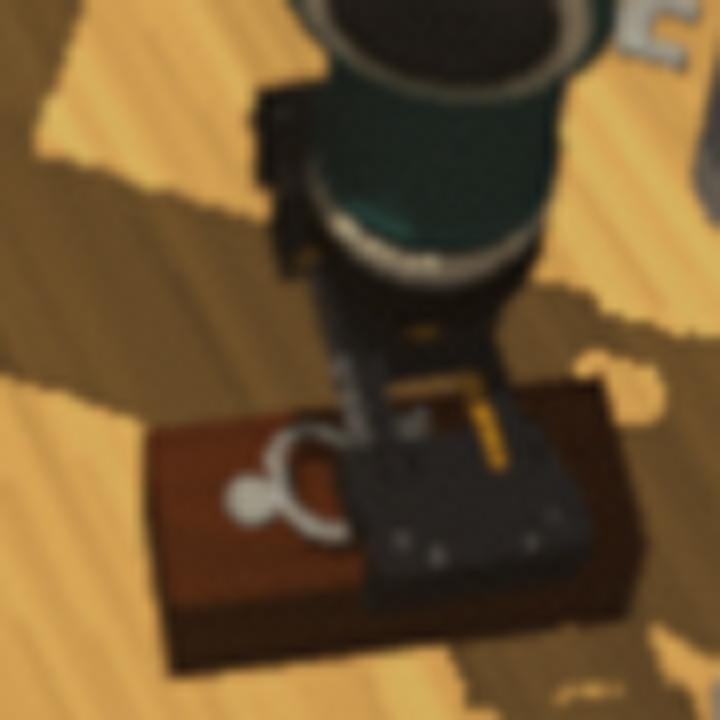

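Emit:
drive_tool(
  motion=[0,0,0,0,0,0,1,0,0,0,0,0,0,1,0,0,0,0,0,0,1,0,0,0,0,0,0,1,0,0,0,0,0,0,1,0,0,0,0,0,0,1,0,0,0,0,0,0,1,0,0,0,0,0,0,1,0,0,0,0,0,0,1,0,0,0,0,0,0,1],
  grip_force=30,
)

```text
time_s: 3.0
tcp_pos: [504.0, -359.4, 101.1]
orientation: [-90.0, 0.0, -103.9]
force: [-0.8, 0.6, 0.1]
width: 0.11
```

Run:
```python
from h import *
s=st()
```

```text
t 3.0 p [ 504.  -359.4  101.1] o [-9.0010e+01  1.0000e-02 -1.0394e+02] F [-0.8  0.6  0.1] M [ 0.11  0.   -0.02] w 0.11 q [-37.8  17.3 107.1   0.   55.6  66.1]
```

Emit:
drive_tool(
  motion=[0,-0.01,0,0,0,0,1,0,-0.02,0,0,0,0,1,0,-0.02,0,0,0,0,1,0,-0.018,0,0,-0.12,0,1,0,-0.015,0,0,-0.12,0,1,0,-0.015,0,0,-0.12,0,1,0,-0.015,0,0,-0.12,0,1,0,-0.012,0,0,-0.12,0,1,0,-0.01,0,0,-0.12,0,1,0,-0.007,0,0,-0.12,0,1],
  grip_force=50,
)

```text
time_s: 3.83
tcp_pos: [504.2, -359.6, 245.2]
orientation: [-90.0, -0.1, -55.5]
force: [-0.1, 0.3, -2.1]
width: 0.109
```

Run:
```python
from h import *
track([(1,[0,-.142,0,0,0,0]),(7,[0,0,0,0,-.12,0])])
p,o=cmd(); plan(p,o,[601.4,19.3,p[2]],o,10)
for n in("top","side"):
    im=get_image(n); cv2.imwrite(f"pics/{n}3.png",im[:,:,::-1])
s=st()
crop("pics/side3.png","pics/s.png",225,190,325,290,7)
```

```text
CMD [ 503.98 -359.45  243.21] [-90.    -0.   -55.81]
row [-0.02585  0.       0.02934] [0. 0. 0.] n 10
 total tool shift mm [-258.5    0.   293.4]
t 3.93 p [ 504.6 -360.   245.5] o [-89.95  -0.18 -55.78] F [-0.3 -0.8 -1.2] M [-0.    0.02 -0.04] w 0.106 q [-37.8   9.7 100.1  -0.   70.1  18. ]
```

View pics/s.png

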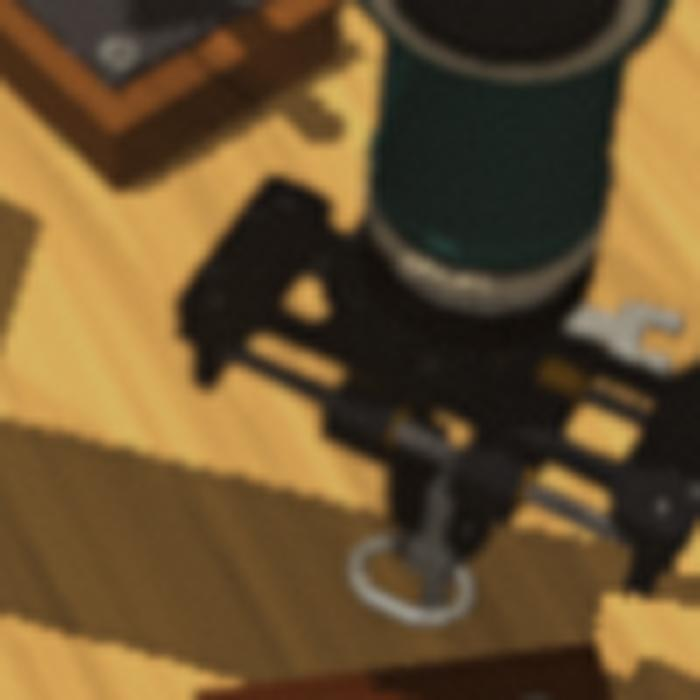

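Emit:
drive_tool(
  motion=[-0.027,0,0.0306,0,0,0,1,-0.027,0,0.0306,0,0,0,1,-0.027,0,0.0306,0,0,0,1,-0.027,0,0.0306,0,0,0,1,-0.027,0,0.0306,0,0,0,1,-0.027,0,0.0306,0,0,0,1,-0.027,0,0.0306,0,0,0,1,-0.027,0,0.0306,0,0,0,1,-0.027,0,0.0306,0,0,0,1,-0.0155,0,0.018,0,0,0,1],
)

```text
time_s: 4.77
tcp_pos: [601.3, 23.2, 242.7]
orientation: [-90.0, 0.1, -55.9]
force: [-0.4, 0.8, -1.7]
width: 0.109
```

Emit:
drive_tool(
  motion=[0,0,0,0,-0.12,0,1,0,0,0,0,-0.12,0,1,0,0,0,0,-0.12,0,1,0,0,0,0,-0.12,0,1,0,0,0,0,-0.12,0,1,0,0,0,0,-0.12,0,1,0,0,0,0,-0.12,0,1,0,0,0,0,-0.12,0,1,0,0,0,0,-0.12,0,1,0,0,0,0,-0.12,0,1],
)

```text
time_s: 5.6
tcp_pos: [600.8, 19.3, 242.4]
orientation: [-90.0, 0.1, 13.1]
force: [-0.4, -0.3, -1.7]
width: 0.11
```

Run:
```python
from h import *
track([(1,[-.2585,0,.2934,0,0,0]),(10,[0,0,0,0,-.12,0])])
st(); 
for i in range(2):
  for n in("top","side"):
    im=get_image(n); cv2.imwrite(f"pics/{n}4.png",im[:,:,::-1])
s=st()
crop("pics/side4.png","pics/s.png",205,120,295,210,8)
crop("pics/top4.png","pics/t.png",220,110,310,200,8)
```

```text
CMD [601.39  19.26 243.21] [-90.     0.    12.95]
t 5.6 p [600.8  19.3 242.4] o [-89.98   0.09  13.06] F [-0.4 -0.3 -1.7] M [ 0.01 -0.11  0.03] w 0.11 q [ -0.5   7.9 102.4   0.   69.7 -13.6]
t 5.8 p [601.   19.2 242.7] o [-8.999e+01  5.000e-02  1.264e+01] F [ 0.4 -0.1 -2.3] M [-0.02 -0.11 -0.01] w 0.109 q [ -0.5   7.9 102.4  -0.   69.7 -13.2]
```

View pics/s.png

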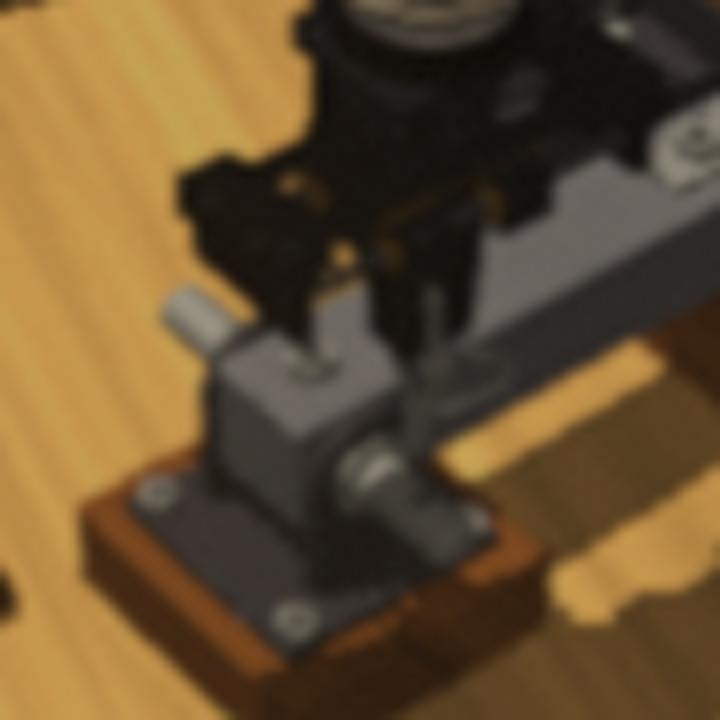

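View pics/t.png

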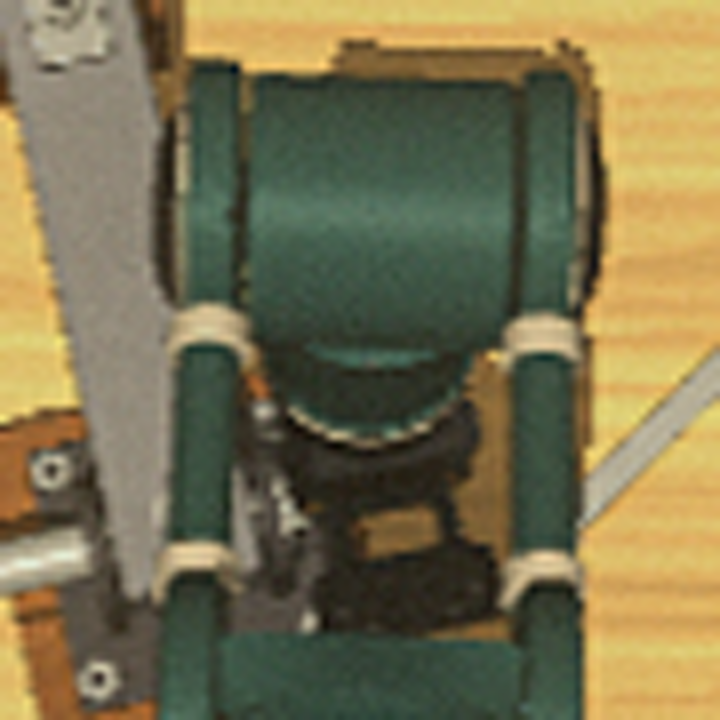

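Run:
```python
from h import *
im=cv2.imread("pics/side4.png")[155:200,240:285]
im=np.clip(255*(im/255.)**0.5,0,255).astype(np.uint8)
cv2.imwrite("pics/s.png",cv2.resize(im,None,fx=14,fy=14,interpolation=cv2.INTER_CUBIC))
S=lambda p:((p[0]+.5-240)*14-.5,(p[1]+.5-155)*14-.5)
for nm,X in[("tip",[601.2,19.2,155.5]),("head",[601.2,19.2,201.5]),("hole",[601.4,19.3,130])]:
    print(nm,proj("side",X),S(proj("side",X)))
```

```text
tip [257.32975743 176.57643546] (np.float64(249.11660403015333), np.float64(308.57009639163))
head [257.56499817 166.35658467] (np.float64(252.40997436620898), np.float64(165.49218532311153))
hole [257.24488283 181.98389788] (np.float64(247.92835968996337), np.float64(384.2745703767391))
```

View pics/s.png

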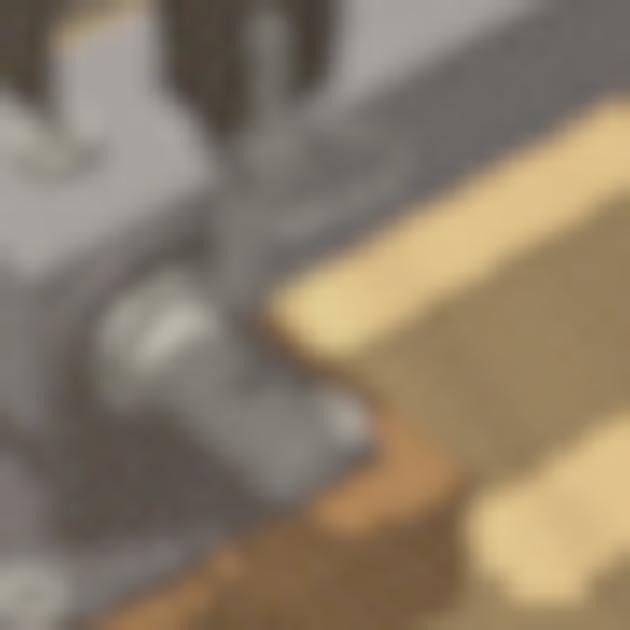

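Run:
```python
from h import *
im=cv2.imread("pics/side4.png"); g=cv2.cvtColor(im,cv2.COLOR_BGR2GRAY)
print("side4 cols 248..268")
for v in range(160,184): print(v,g[v,248:268])
im=cv2.imread("pics/side0.png"); g=cv2.cvtColor(im,cv2.COLOR_BGR2GRAY)
print("side0 cols 246..270")
for v in range(172,192): print(v,g[v,246:270])
a=cv2.imread("pics/side0.png")[165:200,240:275]
cv2.imwrite("pics/s.png",cv2.resize(a,None,fx=18,fy=18,interpolation=cv2.INTER_CUBIC))
```

```text
side4 cols 248..268
160 [106 101  83  51  24  19  20  21  18  25  40  45  34  22  23  48  80  97
  93  81]
161 [104 103  89  63  35  20  20  20  18  25  41  45  35  29  39  62  82  85
  72  60]
162 [104 105 100  85  60  35  23  19  20  26  41  49  44  44  58  68  72  64
  53  46]
163 [104 106 104 101  87  61  33  20  20  29  43  54  54  55  61  64  61  54
  49  46]
164 [104 104 106 107 102  80  48  28  27  39  50  58  59  55  52  54  56  57
  52  49]
165 [101 105 106 105 104  90  64  41  37  48  59  63  62  54  46  45  48  48
  48  49]
166 [101 104 106 106 104  97  76  53  42  49  58  59  57  51  46  44  45  45
  44  49]
167 [104 104 104 104 101  95  78  59  47  44  52  55  53  49  46  44  45  47
  49  54]
168 [104 103 101  97  90  76  62  52  48  46  51  52  51  47  47  48  50  56
  56  57]
169 [103  98  91  80  66  53  46  47  53  52  54  53  53  54  57  57  57  58
  54  49]
170 [93 84 72 59 51 44 40 48 54 57 57 57 61 63 63 58 54 49 48 51]
171 [76 63 56 50 43 38 36 46 55 57 56 57 62 61 55 48 45 48 59 78]
172 [ 60  53  48  41  35  30  31  42  54  56  53  49  49  48  45  46  51  67
 
[... 2207 characters left out ...]
 139 144 145 139 123 103  93
  97  90  68  68  76  78]
185 [ 32  32  33  33  32  33  40  59  81 101 120 133 143 148 142 130 109  95
  98  95  77  76  79  80]
186 [ 32  32  30  31  32  31  31  39  57  81 101 117 131 138 134 124 104  85
  78  74  62  74  82  82]
187 [ 32  31  32  31  31  31  32  32  39  55  77  99 115 121 119 109  91  69
  55  48  50  68  84  85]
188 [ 32  31  32  32  33  31  31  31  33  38  51  71  91  99 100  91  71  56
  47  51  61  75  86  87]
189 [32 31 32 30 31 30 32 32 34 33 36 47 64 73 77 69 58 52 56 70 80 85 87 87]
190 [33 32 30 32 32 32 33 32 34 33 33 36 43 51 54 53 55 62 75 83 86 87 85 87]
191 [31 33 32 31 33 32 33 34 33 35 33 33 35 37 40 46 58 75 88 89 86 86 82 77]
```

View pics/s.png

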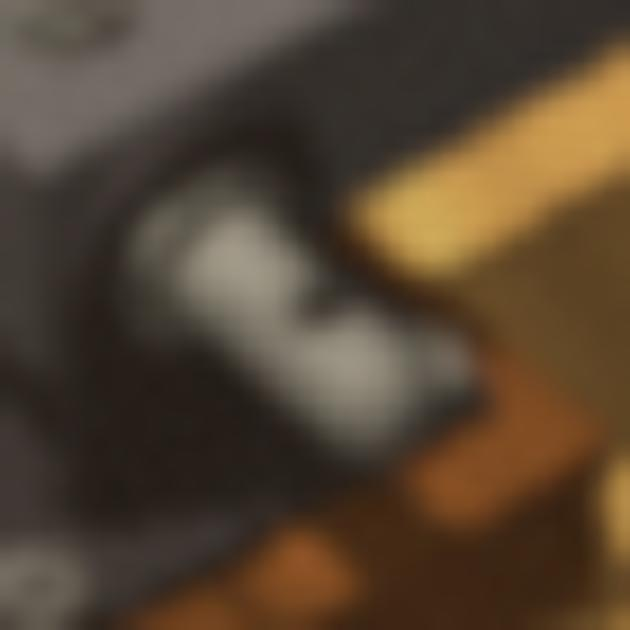

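Run:
```python
from h import *
np.set_printoptions(precision=2,suppress=True)
a=np.radians(-77.); d=np.array([np.cos(a),np.sin(a),0]); n=np.array([-d[1],d[0],0]) # n ~ +x
A=np.array([601.4,19.3,118.])
C=-np.array(camera_model("side")["R"]).T@np.array(camera_model("side")["t"])
def sil(A,s,cam="side"):
    P=A+d*s; C=-np.array(camera_model(cam)["R"]).T@np.array(camera_model(cam)["t"])
    v=C-P; v=v-d*(v@d); v/=np.linalg.norm(v); w=np.cross(d,v)
    return [proj(cam,P+12*w*sg) for sg in(1,-1)]
for s in(-10,0,10,20): print(s,*sil(A,s), "top",*sil(A,s,"top"))
print("end",proj("side",A+26*d),proj("top",A+26*d), "hole",proj("side",A+[0,0,12]),proj("top",A+[0,0,12]))
print("mm shift 1mm n ->px", proj("side",A+n)-proj("side",A), "d",proj("side",A+d)-proj("side",A))
im=cv2.imread("pics/top0.png"); g=cv2.cvtColor(im,cv2.COLOR_BGR2GRAY)
print("top cols 254..274")
for v in range(164,180): print(v,g[v,254:274], im[v,254:274,0][:0])
```

```text
-10 [252.95 185.44] [257.73 180.19] top [261.38 174.52] [259.96 167.61]
0 [254.79 187.13] [259.59 181.85] top [264.25 173.92] [262.83 167.02]
10 [256.63 188.83] [261.46 183.53] top [267.12 173.33] [265.7  166.43]
20 [258.5  190.55] [263.34 185.23] top [269.98 172.74] [268.57 165.84]
end [262.05 188.92] [271.   168.94] hole [257.24 181.98] [263.6 169.8]
mm shift 1mm n ->px [ 0.23 -0.13] d [0.19 0.17]
top cols 254..274
164 [ 87  92 103 114 122 117 118 122  92  89  93  95  95  96  99 102 104 100
  90 173] []
165 [ 57  49  76 109 121 113 118 114  97  97 105 114 119 103  96  99  99 106
  92 159] []
166 [ 53  52  73  61  58  64  63  64  58  88  99 174 208 135  80  90 101  99
  98 103] []
167 [ 54  51  54  56  62  63  63  69  66  71  74  91  91 107 127 126  95  94
  91 170] []
168 [ 70  55  48  53  69  69  69  80 108 116 125 133 144 148 150 152 122 104
 105 166] []
169 [ 89  83  74 104 118 133 140 147 118  75  91 119 153 174 174 183 146 141
 186 196] []
170 [125 136 139 151 153 156 163 169 111  54 101 113 174 217 210 200 159 142
 179 186] []
171 [146 120 143 172 175 179 179 198 165  99  91 131 163 171 162 160 137 114
 161 183] []
172 [ 84 116 178 208 220 216 209 185 170 167 159 159 154 144 141 134 114 129
 167 170] []
173 [ 86 163 202 191 177 174 162 146 144 151 145 134 120 117 129 135 124 164
 180 176] []
174 [ 80 132 163 161 160 149 144 125 110 110  97  93 142 184 194 188 192 186
 186 184] []
175 [ 75 152 158 127 125 125 109  94 102 104 105  91  78 161 186 178 175 180
 178 175] []
176 [ 72 136  96  41  63  69  95 108 110 111 109  74  70 157 180 175 169 174
 175 173] []
177 [ 73  77  80  66  73 111 114 102  90  87  82  71  80 163 186 185 181 178
 179 182] []
178 [ 71  69  65  52  74  82  68  65  70  74  79  76  92 162 193 185 186 187
 184 181] []
179 [ 69  65  66  55  76  86  55  75  98 103 108 103  98  94 163 189 189 188
 186 183] []
```

Emit:
drive_tool(
  motion=[0.001,0,-0.001,0,0,0,1,0.001,0,-0.001,0,0,0,1,0.001,0.004,-0.0003,0,0,0,1,0,0.004,0,0,0,0,1,0,0.004,0,0,0,0,1,0,0.004,0,0,0,0,1,0,0.003,0,0,0,0,1,0,0.001,0,0,0,0,1,0,0,0,0,0,0,1,0,0,0,0,0,0,1],
)

```text
time_s: 6.63
tcp_pos: [604.8, 17.7, 223.1]
orientation: [-90.0, 0.0, 12.9]
force: [-0.9, -0.0, -1.6]
width: 0.106
```

Run:
```python
from h import *
track([(1,[.003,.020,-.0023,0,0,0])])
ims=[get_image("side").astype(float) for i in range(4)]
im=np.mean(ims,0)[:,:,::-1]; cv2.imwrite("pics/side5.png",im.astype(np.uint8))
s=st()
g=cv2.cvtColor(im.astype(np.uint8),cv2.COLOR_BGR2GRAY)
for v in range(162,190): print(v,g[v,246:270])
a=im[155:195,240:280]; a=255*(a/255.)**.5
cv2.imwrite("pics/s.png",cv2.resize(a.clip(0,255).astype(np.uint8),None,fx=15,fy=15,interpolation=cv2.INTER_CUBIC))
p=s["tcp_pos"]; print(proj("side",[p[0],p[1],p[2]-87.2]))
```

```text
CMD [604.83  17.69 223.21] [-90.     0.    12.95]
t 6.83 p [605.   17.7 223.6] o [-9.001e+01 -4.000e-02  1.295e+01] F [ 0.5 -0.2 -2.1] M [-0.07 -0.12  0.02] w 0.106 q [ -0.7   9.1 103.1   0.   67.7 -13.6]
162 [ 63  86  99 102 102  88  57  27  18  18  18  18  25  44  54  43  23  15
  20  32  43  45  43  44]
163 [ 78  99 105 105 103  91  61  29  17  18  19  19  23  40  51  41  22  16
  21  31  40  43  43  43]
164 [ 75  95 104 105 104  96  67  32  17  19  19  18  22  37  48  40  23  17
  23  33  42  44  43  44]
165 [ 61  86 102 105 105 100  77  40  20  18  19  18  22  36  46  38  22  21
  29  38  43  44  44  44]
166 [ 62  87 102 105 105 103  88  59  32  21  18  17  23  38  48  40  29  29
  38  43  45  45  44  44]
167 [ 81  98 103 104 104 104  97  78  49  27  19  18  24  40  52  50  42  40
  45  49  49  47  45  44]
168 [ 98 102 104 103 101  97  88  74  53  35  24  20  28  45  57  59  53  47
  49  54  54  52  49  45]
169 [104 103 102  98  91  80  67  55  47  39  32  29  39  53  60  61  57  49
  47  51  52  51  50  53]
170 [103  99  92  82  71  60  49  43  40  38  37  37  45  55  60  58  5
[... 1066 characters left out ...]
63 59 54 48 43 39 34 34 37 44 50 61 71 74 73 71]
182 [33 45 54 57 57 56 58 59 60 58 51 44 44 46 43 38 41 48 49 52 61 70 74 72]
183 [31 40 48 48 46 47 51 57 59 59 56 52 54 57 55 50 56 67 70 62 53 63 72 74]
184 [28 31 35 36 33 34 41 50 56 60 61 62 62 62 61 58 62 77 91 86 64 64 72 74]
185 [27 28 27 29 27 27 32 40 49 56 60 63 63 64 64 63 62 72 91 90 73 72 75 74]
186 [27 26 27 27 27 26 28 32 40 49 55 61 62 65 66 67 63 63 71 68 60 68 77 78]
187 [27 26 27 26 26 26 26 27 31 39 48 55 59 64 67 67 62 56 49 43 46 63 79 81]
188 [27 26 27 27 27 27 26 26 29 32 37 46 54 62 65 62 56 50 43 47 56 70 80 82]
189 [27 27 28 26 26 27 27 28 28 28 29 36 47 55 58 56 51 47 52 65 76 81 82 83]
[258.46650297 180.62740865]
```

View pics/s.png

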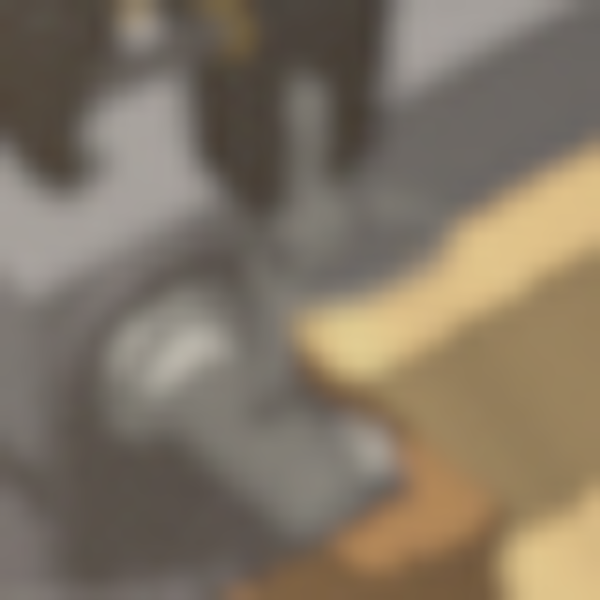

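Emit:
drive_tool(
  motion=[0,0.002,0,0,0,0,1,0,0.002,0,0,0,0,1,0,0.001,0,0,0,0,1,0,0.001,0,0,0,0,1,0,0.0005,0,0,0,0,1,0,0.0005,0,0,0,0,1,0,0.0005,0,0,0,0,1,0,0.0005,0,0,0,0,1,0,0,0,0,0,0,1,0,0,0,0,0,0,1],
)

```text
time_s: 7.67
tcp_pos: [604.7, 17.7, 215.1]
orientation: [-90.0, 0.0, 12.9]
force: [0.3, 0.1, -1.3]
width: 0.113
```

Run:
```python
from h import *
track([(1,[0,.008,0,0,0,0])]); st()
```

```text
CMD [604.83  17.69 215.21] [-90.     0.    12.95]
t 7.67 p [604.7  17.7 215.1] o [-8.999e+01  2.000e-02  1.295e+01] F [ 0.3  0.1 -1.3] M [0.04 0.02 0.  ] w 0.113 q [ -0.7   9.5 103.6   0.   66.9 -13.6]
```

Emit:
drive_tool(
  motion=[0,0.0005,0,0,0,0,1,0,0.0005,0,0,0,0,1,0,0.0005,0,0,0,0,1,0,0.0005,0,0,0,0,1,0,0.0005,0,0,0,0,1,0,0.0005,0,0,0,0,1,0,0,0,0,0,0,1,0,0,0,0,0,0,1,0,0,0,0,0,0,1,0,0,0,0,0,0,1],
)

```text
time_s: 8.5
tcp_pos: [604.8, 17.7, 212.2]
orientation: [-90.0, 0.0, 13.0]
force: [-0.6, 0.3, -0.9]
width: 0.11
```

Run:
```python
from h import *
track([(1,[0,.003,0,0,0,0])]); st()
```

```text
CMD [604.83  17.69 212.21] [-90.     0.    12.95]
t 8.5 p [604.8  17.7 212.2] o [-9.000e+01  1.000e-02  1.295e+01] F [-0.6  0.3 -0.9] M [ 0.03  0.12 -0.  ] w 0.11 q [ -0.7   9.6 103.8   0.   66.6 -13.6]
```

Emit:
drive_tool(
  motion=[0,0.0005,0,0,0,0,1,0,0.0005,0,0,0,0,1,0,0.0005,0,0,0,0,1,0,0.0005,0,0,0,0,1,0,0.0005,0,0,0,0,1,0,0.0005,0,0,0,0,1,0,0.0005,0,0,0,0,1,0,0.0005,0,0,0,0,1,0,0,0,0,0,0,1,0,0,0,0,0,0,1],
)

```text
time_s: 9.33
tcp_pos: [604.7, 17.7, 208.1]
orientation: [-90.0, 0.0, 12.9]
force: [-1.2, 0.3, -1.6]
width: 0.111
```

Run:
```python
from h import *
track([(1,[0,.004,0,0,0,0])]); st()
im=np.mean([get_image("side").astype(float) for i in range(2)],0)[:,:,::-1]
a=im[150:200,235:285]; a=255*(a/255.)**.5
cv2.imwrite("pics/s6.png",cv2.resize(a.clip(0,255).astype(np.uint8),None,fx=12,fy=12,interpolation=cv2.INTER_CUBIC))
```

```text
CMD [604.83  17.69 208.21] [-90.     0.    12.95]
t 9.33 p [604.7  17.7 208.1] o [-8.999e+01  1.000e-02  1.295e+01] F [-1.2  0.3 -1.6] M [ 0.08  0.09 -0.02] w 0.111 q [ -0.7   9.8 104.    0.   66.2 -13.6]
```

View pics/s6.png

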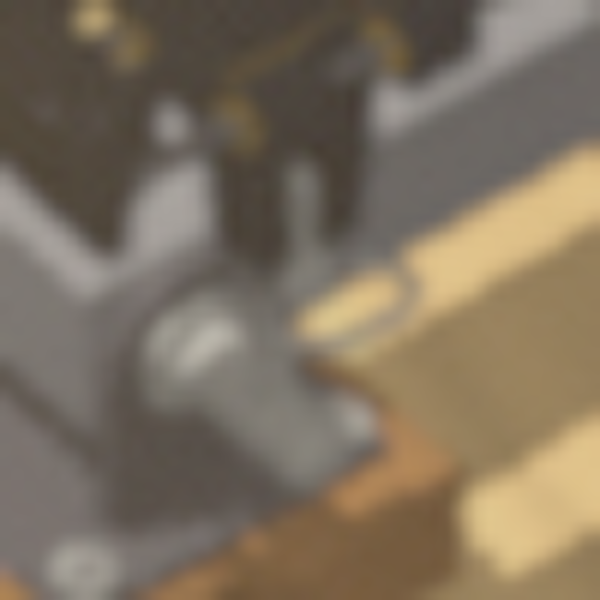

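Emit:
drive_tool(
  motion=[0,0.0005,0,0,0,0,1,0,0.0005,0,0,0,0,1,0,0.0005,0,0,0,0,1,0,0.0005,0,0,0,0,1,0,0.0005,0,0,0,0,1,0,0.0005,0,0,0,0,1,0,0.0005,0,0,0,0,1,0,0.0005,0,0,0,0,1,0,0,0,0,0,0,1,0,0,0,0,0,0,1],
)

```text
time_s: 10.27
tcp_pos: [604.8, 17.9, 204.1]
orientation: [-90.0, -0.0, 12.9]
force: [-0.5, 2.1, -0.7]
width: 0.109
```

Run:
```python
from h import *
track([(1,[0,.004,0,0,0,0])]); st()
```

```text
CMD [604.83  17.69 204.21] [-90.     0.    12.95]
t 10.27 p [604.8  17.9 204.1] o [-89.98  -0.    12.95] F [-0.5  2.1 -0.7] M [ 0.46  0.2  -0.  ] w 0.109 q [ -0.7  10.  104.2   0.   65.8 -13.6]
```

Emit:
drive_tool(
  motion=[0,0,0.0003,0,0,0,1,0,0,0.0003,0,0,0,1,0,0.0005,0,0,0,0,1,0,0.0005,0,0,0,0,1,0,0.0005,0,0,0,0,1,0,0.0005,0,0,0,0,1,0,0,0,0,0,0,1,0,0,0,0,0,0,1,0,0,0,0,0,0,1,0,0,0,0,0,0,1],
)

```text
time_s: 11.1
tcp_pos: [604.8, 18.2, 202.2]
orientation: [-90.0, -0.0, 13.0]
force: [-1.3, 0.8, -0.4]
width: 0.11
```

Run:
```python
from h import *
track([(1,[0,.002,0.0006,0,0,0])]); st()
```

```text
CMD [604.69  18.27 202.21] [-90.     0.    12.95]
t 11.1 p [604.8  18.2 202.2] o [-9.001e+01 -1.000e-02  1.295e+01] F [-1.3  0.8 -0.4] M [0.18 0.13 0.01] w 0.11 q [ -0.6  10.1 104.4  -0.   65.6 -13.6]
```

Emit:
drive_tool(
  motion=[-0.0003,0,0.0003,0,0,0,1,0,0.0005,0,0,0,0,1,0,0.0005,0,0,0,0,1,0,0.0005,0,0,0,0,1,0,0.0005,0,0,0,0,1,0,0.0005,0,0,0,0,1,0,0.0005,0,0,0,0,1,0,0.0005,0,0,0,0,1,0,0.0005,0,0,0,0,1,0,0,0,0,0,0,1],
)

```text
time_s: 11.93
tcp_pos: [604.4, 18.5, 198.1]
orientation: [-90.0, -0.0, 12.9]
force: [-0.4, -0.1, 0.5]
width: 0.108
```

Run:
```python
from h import *
track([(1,[-.0003,.004,0.0003,0,0,0])]); st()
```

```text
CMD [604.33  18.5  198.21] [-90.     0.    12.95]
t 11.93 p [604.4  18.5 198.1] o [-9.001e+01 -1.000e-02  1.295e+01] F [-0.4 -0.1  0.5] M [-0.04 -0.14 -0.02] w 0.108 q [ -0.6  10.2 104.6  -0.   65.1 -13.6]
```

Emit:
drive_tool(
  motion=[0,0.0006,0,0,0,0,1,0,0.0006,0,0,0,0,1,0,0.0006,0,0,0,0,1,0,0.0006,0,0,0,0,1,0,0.0006,0,0,0,0,1,0,0.0006,0,0,0,0,1,0,0.0006,0,0,0,0,1,0,0.0006,0,0,0,0,1,0,0.0006,0,0,0,0,1,0,0.0006,0,0,0,0,1],
)

```text
time_s: 12.77
tcp_pos: [604.3, 18.5, 192.2]
orientation: [-90.0, 0.0, 12.9]
force: [-0.3, -0.8, 1.3]
width: 0.109
```

Run:
```python
from h import *
track([(1,[0,.006,0,0,0,0])]); st()
im=np.mean([get_image("side").astype(float) for i in range(2)],0)[:,:,::-1]
a=im[150:200,235:285]; a=255*(a/255.)**.5
cv2.imwrite("pics/s7.png",cv2.resize(a.clip(0,255).astype(np.uint8),None,fx=12,fy=12,interpolation=cv2.INTER_CUBIC))
```

```text
CMD [604.33  18.5  192.21] [-90.     0.    12.95]
t 12.77 p [604.3  18.5 192.2] o [-90.     0.    12.95] F [-0.3 -0.8  1.3] M [-0.01 -0.08  0.01] w 0.109 q [ -0.6  10.5 104.9  -0.   64.5 -13.6]
```

View pics/s7.png

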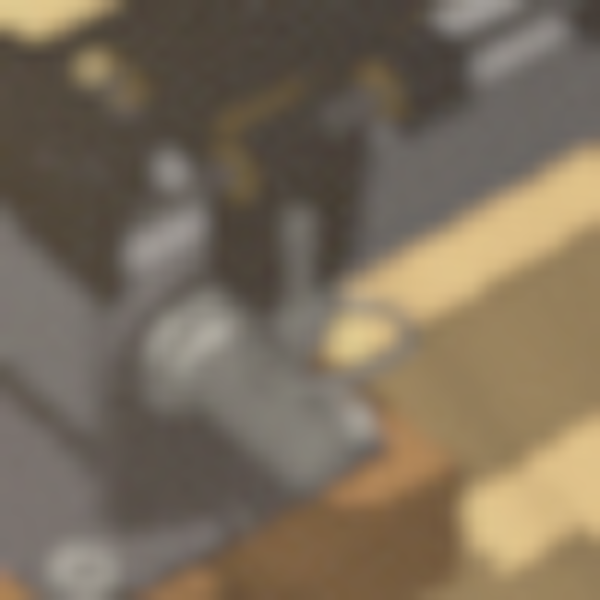

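Emit:
drive_tool(
  motion=[0,0.0008,0,0,0,0,1,0,0.0008,0,0,0,0,1,0,0.0008,0,0,0,0,1,0,0.0008,0,0,0,0,1,0,0.0008,0,0,0,0,1,0,0.0008,0,0,0,0,1,0,0.0008,0,0,0,0,1,0,0.0008,0,0,0,0,1,0,0.0008,0,0,0,0,1,0,0.0008,0,0,0,0,1],
)

```text
time_s: 13.7
tcp_pos: [604.3, 18.5, 184.1]
orientation: [-90.0, 0.0, 12.9]
force: [0.6, 0.6, 1.6]
width: 0.113
```

Run:
```python
from h import *
track([(1,[0,.008,0,0,0,0])]); st()
```

```text
CMD [604.33  18.5  184.21] [-90.     0.    12.95]
t 13.7 p [604.3  18.5 184.1] o [-90.     0.    12.94] F [0.6 0.6 1.6] M [-0.03 -0.07 -0.06] w 0.113 q [ -0.6  10.9 105.4   0.   63.7 -13.6]
```

Emit:
drive_tool(
  motion=[0,0.001,0,0,0,0,1,0,0.001,0,0,0,0,1,0,0.001,0,0,0,0,1,0,0.001,0,0,0,0,1,0,0.001,0,0,0,0,1,0,0.001,0,0,0,0,1,0,0.001,0,0,0,0,1,0,0.001,0,0,0,0,1,0,0.001,0,0,0,0,1,0,0.001,0,0,0,0,1],
)

```text
time_s: 14.53
tcp_pos: [604.3, 18.5, 174.1]
orientation: [-90.0, 0.0, 12.9]
force: [-0.1, 0.0, 2.6]
width: 0.108
```

Run:
```python
from h import *
track([(1,[0,.010,0,0,0,0])]); st()
im=np.mean([get_image("side").astype(float) for i in range(2)],0)[:,:,::-1]
a=im[150:200,235:285]; a=255*(a/255.)**.5
cv2.imwrite("pics/s8.png",cv2.resize(a.clip(0,255).astype(np.uint8),None,fx=12,fy=12,interpolation=cv2.INTER_CUBIC))
st()
```

```text
CMD [604.33  18.5  174.21] [-90.     0.    12.95]
t 14.53 p [604.3  18.5 174.1] o [-90.     0.    12.95] F [-0.1  0.   2.6] M [-0.05 -0.07  0.  ] w 0.108 q [ -0.6  11.5 105.9   0.   62.7 -13.6]
t 14.63 p [604.2  18.5 173.8] o [-8.999e+01  1.000e-02  1.295e+01] F [ 0.9 -0.1 -0.8] M [-0.02 -0.2  -0.04] w 0.111 q [ -0.6  11.5 105.9   0.   62.6 -13.6]
```

View pics/s8.png

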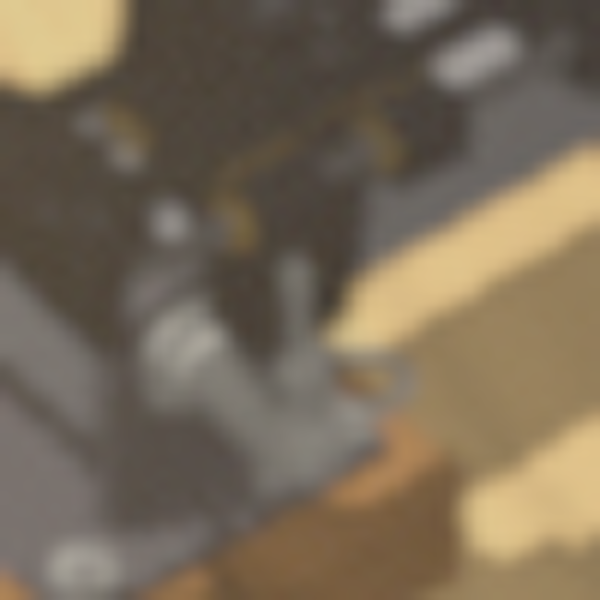

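Emit:
drive_tool(
  motion=[0,0.0005,0,0,0,0,1,0,0.0005,0,0,0,0,1,0,0.0005,0,0,0,0,1,0,0.0005,0,0,0,0,1,0,0.0004,0,0,0,0,1,0,0.0004,0,0,0,0,1,0,0.0004,0,0,0,0,1,0,0.0003,0,0,0,0,1,0,0,0,0,0,0,1,0,0,0,0,0,0,1],
)

```text
time_s: 15.47
tcp_pos: [604.4, 18.5, 171.0]
orientation: [-90.0, -0.0, 13.0]
force: [-0.6, 0.7, 3.2]
width: 0.107
```

Run:
```python
from h import *
track([(1,[0,.0035,0,0,0,0])]); st()
```

```text
CMD [604.33  18.5  170.71] [-90.     0.    12.95]
t 15.47 p [604.4  18.5 171. ] o [-9.000e+01 -1.000e-02  1.295e+01] F [-0.6  0.7  3.2] M [-0.    0.03 -0.03] w 0.107 q [ -0.6  11.6 106.   -0.   62.3 -13.6]
```

Slightly stiffening; press on in small steps until the head is firmly seated.

Emit:
drive_tool(
  motion=[0,0.0003,0,0,0,0,1,0,0.0003,0,0,0,0,1,0,0.0003,0,0,0,0,1,0,0.0003,0,0,0,0,1,0,0.0003,0,0,0,0,1,0,0,0,0,0,0,1,0,0,0,0,0,0,1,0,0,0,0,0,0,1,0,0,0,0,0,0,1,0,0,0,0,0,0,1],
)

```text
time_s: 16.3
tcp_pos: [604.6, 18.5, 170.8]
orientation: [-90.0, -0.0, 13.0]
force: [-3.3, 0.2, 9.9]
width: 0.109
```

Run:
```python
from h import *
track([(1,[0,.0015,0,0,0,0])]); st()
```

```text
CMD [604.33  18.5  169.21] [-90.     0.    12.95]
t 16.3 p [604.6  18.5 170.8] o [-9.001e+01 -4.000e-02  1.295e+01] F [-3.3  0.2  9.9] M [-0.06  0.57  0.01] w 0.109 q [ -0.6  11.6 106.   -0.   62.3 -13.6]
```

Emit:
drive_tool(
  motion=[0.0002,-0.0013,0,0,0,0,1,0,0,0,0,0,0,1,0,0,0,0,0,0,0.64,0,0,0,0,0,0,0.64,0,0,0,0,0,0,0.64,0,0,0,0,0,0,0.64,0,0,0,0,0,0,0.64,0,0,0,0,0,0,0.64,0,0,0,0,0,0,0.64,0,0,0,0,0,0,0.64],
)

```text
time_s: 17.13
tcp_pos: [604.5, 18.5, 170.4]
orientation: [-90.0, 0.0, 12.9]
force: [-0.3, -0.3, 0.3]
width: 0.359
```

Run:
```python
from h import *
track([(1,[0.0002,-.0013,0,0,0,0])]); st()
```

```text
CMD [604.53  18.54 170.51] [-90.     0.    12.95]
t 17.13 p [604.5  18.5 170.4] o [-90.     0.    12.95] F [-0.3 -0.3  0.3] M [-0.08 -0.11  0.01] w 0.359 q [ -0.6  11.7 106.    0.   62.3 -13.6]
```

Emit:
drive_tool(
  motion=[0,-0.006,0,0,0,0,0.64,0,-0.008,0,0,0,0,0.64,0,-0.002,-0.004,0,0,0,0.64,0,0,-0.006,0,0,0,0.64,0,0,-0.007,0,0,0,0.64,0,0,-0.007,0,0,0,0.64,0,0,-0.005,0,0,0,0.64,0,0,-0.002,0,0,0,0.64,0,0,0,0,0,0,0.64,0,0,0,0,0,0,0.64],
)

```text
time_s: 17.97
tcp_pos: [611.3, -11.9, 186.2]
orientation: [-90.0, 0.0, 12.9]
force: [-0.3, 0.5, -0.8]
width: 0.357
```

Run:
```python
from h import *
track([(1,[0,-.016,-.031,0,0,0])]); st()
im=np.mean([get_image("side").astype(float) for i in range(2)],0)[:,:,::-1]
a=im[145:195,235:295]; a=255*(a/255.)**.5
cv2.imwrite("pics/s9.png",cv2.resize(a.clip(0,255).astype(np.uint8),None,fx=12,fy=12,interpolation=cv2.INTER_CUBIC))
```

```text
CMD [611.47 -11.67 186.51] [-90.     0.    12.95]
t 17.97 p [611.3 -11.9 186.2] o [-8.998e+01  3.000e-02  1.291e+01] F [-0.3  0.5 -0.8] M [-0.06 -0.05 -0.01] w 0.357 q [ -3.5  11.6 104.4   0.   64.1 -16.4]
```

View pics/s9.png

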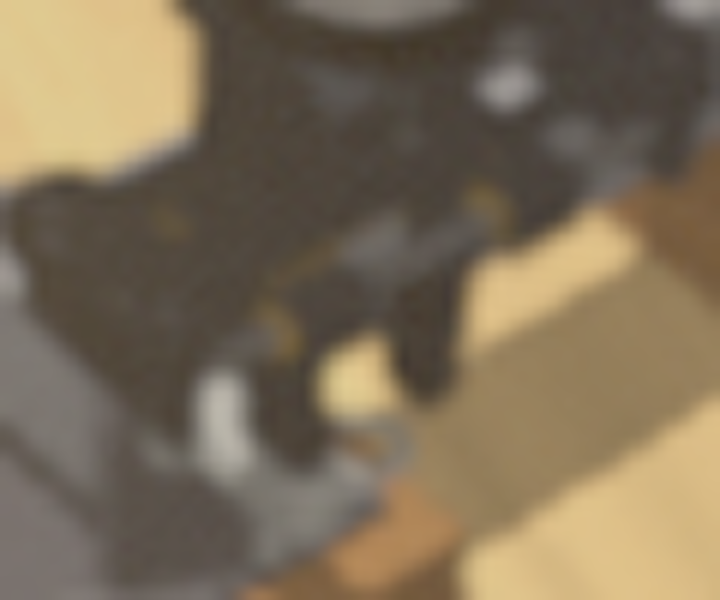

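Emit:
drive_tool(
  motion=[0,0.003,0,0,0,0,0.64,0,0.003,0,0,0,0,0.64,0,0.003,0,0,0,0,0.64,0,0.003,0,0,0,0,0.64,0,0.003,0,0,0,0,0.64,0,0.003,0,0,0,0,0.64,0,0.003,0,0,0,0,0.64,0,0.003,0,0,0,0,0.64,0,0.002,0,0,0,0,0.64,0,0.002,0,0,0,0,0.64],
)

```text
time_s: 18.9
tcp_pos: [611.7, -11.8, 158.6]
orientation: [-90.0, -0.0, 12.9]
force: [-0.9, -1.2, 1.6]
width: 0.363
```

Run:
```python
from h import *
track([(1,[0,.028,0,0,0,0])]); st()
im=np.mean([get_image("side").astype(float) for i in range(2)],0)[:,:,::-1]
a=im[145:195,235:295]; a=255*(a/255.)**.5
cv2.imwrite("pics/s10.png",cv2.resize(a.clip(0,255).astype(np.uint8),None,fx=12,fy=12,interpolation=cv2.INTER_CUBIC))
```

```text
CMD [611.47 -11.67 158.51] [-90.     0.    12.95]
t 18.9 p [611.7 -11.8 158.6] o [-9.002e+01 -2.000e-02  1.295e+01] F [-0.9 -1.2  1.6] M [-0.22 -0.1   0.02] w 0.363 q [ -3.4  13.  105.7  -0.   61.2 -16.4]
```

View pics/s10.png

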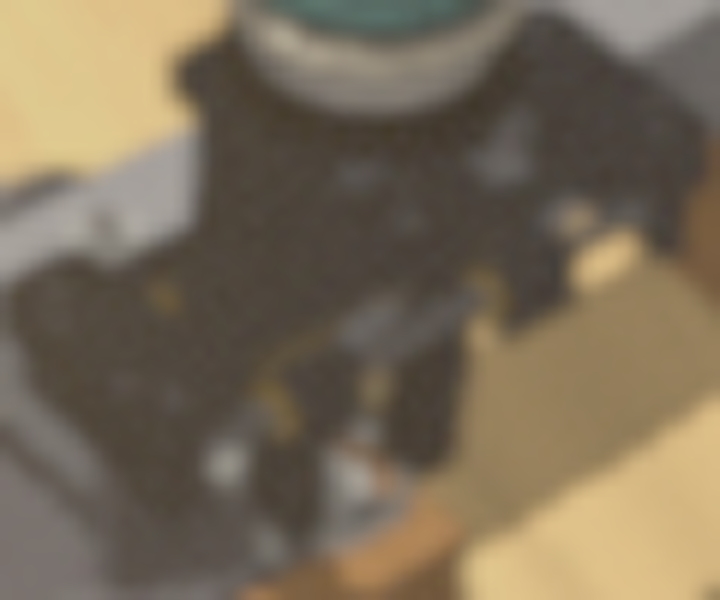

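Emit:
drive_tool(
  motion=[0,0.002,0,0,0,0,0.64,0,0.002,0,0,0,0,0.64,0,0.002,0,0,0,0,0.64,0,0.002,0,0,0,0,0.64,0,0.002,0,0,0,0,0.64,0,0.002,0,0,0,0,0.64,0,0,0,0,0,0,0.64,0,0,0,0,0,0,0.64,0,0,0,0,0,0,0.64,0,0,0,0,0,0,0.64],
)

```text
time_s: 19.83
tcp_pos: [611.2, -11.6, 146.2]
orientation: [-90.0, 0.0, 12.9]
force: [0.5, -0.7, -0.7]
width: 0.361
```

Run:
```python
from h import *
track([(1,[0,.012,0,0,0,0])]); st()
```

```text
CMD [611.47 -11.67 146.51] [-90.     0.    12.95]
t 19.83 p [611.2 -11.6 146.2] o [-8.999e+01  3.000e-02  1.295e+01] F [ 0.5 -0.7 -0.7] M [-0.09 -0.1   0.02] w 0.361 q [ -3.4  13.7 106.3   0.   60.  -16.4]
```

Emit:
drive_tool(
  motion=[0,0.002,0,0,0,0,0.64,0,0.002,0,0,0,0,0.64,0,0.0015,0,0,0,0,0.64,0,0.001,0,0,0,0,0.64,0,0,0,0,0,0,0.64,0,0,0,0,0,0,0.64,0,0,0,0,0,0,0.64,0,0,0,0,0,0,0.64,0,0,0,0,0,0,0.64,0,0,0,0,0,0,0.64],
)

```text
time_s: 20.67
tcp_pos: [611.5, -11.7, 140.0]
orientation: [-90.0, 0.0, 12.9]
force: [0.3, -2.2, 0.4]
width: 0.364
```

Run:
```python
from h import *
track([(1,[0,.0065,0,0,0,0])]); st()
im=np.mean([get_image("side").astype(float) for i in range(2)],0)[:,:,::-1]
a=im[145:205,235:295]; a=255*(a/255.)**.5
cv2.imwrite("pics/s11.png",cv2.resize(a.clip(0,255).astype(np.uint8),None,fx=10,fy=10,interpolation=cv2.INTER_CUBIC))
```

```text
CMD [611.47 -11.67 140.01] [-90.     0.    12.95]
t 20.67 p [611.5 -11.7 140. ] o [-90.01   0.    12.95] F [ 0.3 -2.2  0.4] M [-0.27 -0.21  0.02] w 0.364 q [ -3.4  14.1 106.6  -0.   59.3 -16.4]
```

View pics/s11.png

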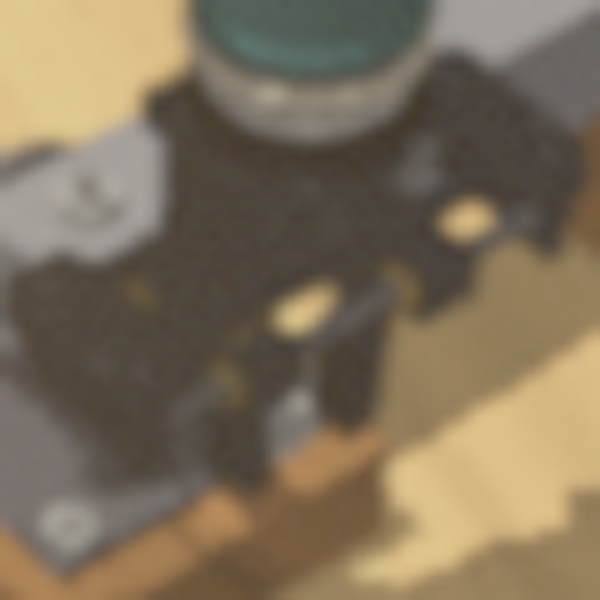

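Emit:
drive_tool(
  motion=[0,0,0.0008,0,0,0,0.64,0,0,0.0008,0,0,0,0.64,0,0,0.0008,0,0,0,0.64,0,0,0.0008,0,0,0,0.64,0,0,0.0008,0,0,0,0.64,0,0,0,0,0,0,0.64,0,0,0,0,0,0,0.64,0,0,0,0,0,0,0.64,0,0,0,0,0,0,0.64,0,0,0,0,0,0,0.64],
)

```text
time_s: 21.6
tcp_pos: [611.1, -9.4, 140.3]
orientation: [-90.2, -0.0, 13.0]
force: [2.3, -8.0, 0.1]
width: 0.361
```

Run:
```python
from h import *
track([(1,[0,0,0.004,0,0,0])]); st()
```

```text
CMD [610.58  -7.77 140.01] [-90.     0.    12.95]
t 21.6 p [611.1  -9.4 140.3] o [-9.017e+01 -4.000e-02  1.297e+01] F [ 2.3 -8.   0.1] M [-1.21 -0.33  0.02] w 0.361 q [ -3.1  14.  106.7  -0.2  59.3 -16. ]
```

Emit:
drive_tool(
  motion=[0,0,0.0006,0,0,0,0.64,0,0,0.0006,0,0,0,0.64,0,0,0.0006,0,0,0,0.64,0,0,0.0006,0,0,0,0.64,0,0,0.0006,0,0,0,0.64,0,0,0,0,0,0,0.64,0,0,0,0,0,0,0.64,0,0,0,0,0,0,0.64,0,0,0,0,0,0,0.64,0,0,0,0,0,0,0.64],
)

```text
time_s: 22.43
tcp_pos: [611.0, -8.4, 140.6]
orientation: [-90.4, -0.1, 13.0]
force: [1.9, -12.9, -0.4]
width: 0.361
```

Run:
```python
from h import *
track([(1,[0,0,0.003,0,0,0])]); st()
```

```text
CMD [609.91  -4.85 140.01] [-90.     0.    12.95]
t 22.43 p [611.   -8.4 140.6] o [-9.036e+01 -7.000e-02  1.300e+01] F [  1.9 -12.9  -0.4] M [-2.23 -0.5   0.05] w 0.361 q [ -2.9  13.9 106.7  -0.4  59.2 -15.7]
```

Emit:
drive_tool(
  motion=[0,0,0.0005,0,0,0,0.64,0,0,0.0005,0,0,0,0.64,0,0,0.0005,0,0,0,0.64,0,0,0.0005,0,0,0,0.64,0,0,0,0,0,0,0.64,0,0,0,0,0,0,0.64,0,0,0,0,0,0,0.64,0,0,0,0,0,0,0.64,0,0,0,0,0,0,0.64,0,0,0,0,0,0,0.64],
)

```text
time_s: 23.27
tcp_pos: [610.9, -7.8, 140.6]
orientation: [-90.5, -0.1, 13.0]
force: [4.4, -17.0, -1.0]
width: 0.358
```

Run:
```python
from h import *
track([(1,[0,0,0.002,0,0,0])]); st()
im=np.mean([get_image("side").astype(float) for i in range(2)],0)[:,:,::-1]
a=im[145:205,235:295]; a=255*(a/255.)**.5
cv2.imwrite("pics/s12.png",cv2.resize(a.clip(0,255).astype(np.uint8),None,fx=10,fy=10,interpolation=cv2.INTER_CUBIC))
```

```text
CMD [609.46  -2.9  140.01] [-90.     0.    12.95]
t 23.27 p [610.9  -7.8 140.6] o [-9.050e+01 -8.000e-02  1.301e+01] F [  4.4 -17.   -1. ] M [-2.93 -0.67  0.02] w 0.358 q [ -2.8  13.9 106.8  -0.5  59.1 -15.6]
```

View pics/s12.png

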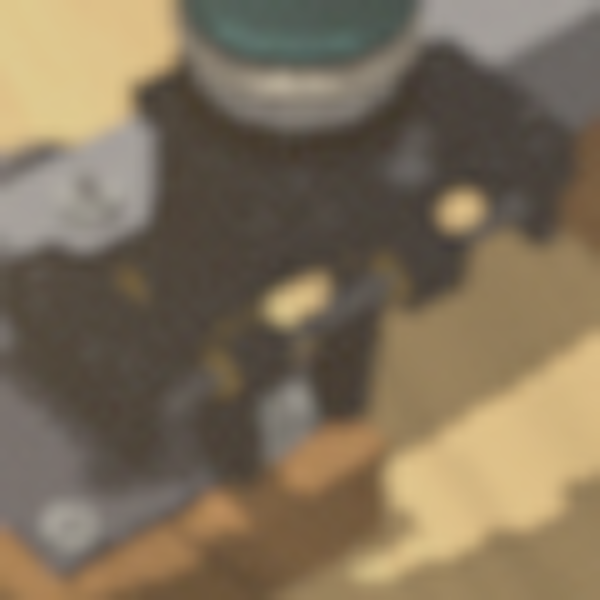

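Emit:
drive_tool(
  motion=[0,0.0003,0.0005,0,0,0,0.64,0,0.0003,0.0005,0,0,0,0.64,0,0.0003,0.0005,0,0,0,0.64,0,0.0003,0.0005,0,0,0,0.64,0,0,0,0,0,0,0.64,0,0,0,0,0,0,0.64,0,0,0,0,0,0,0.64,0,0,0,0,0,0,0.64,0,0,0,0,0,0,0.64,0,0,0,0,0,0,0.64],
)

```text
time_s: 24.2
tcp_pos: [610.8, -7.2, 139.6]
orientation: [-90.6, -0.1, 13.0]
force: [3.6, -21.6, -0.2]
width: 0.358
```

Run:
```python
from h import *
track([(1,[0,0.0012,0.002,0,0,0])]); st()
```

```text
CMD [609.01  -0.95 138.81] [-90.     0.    12.95]
t 24.2 p [610.8  -7.2 139.6] o [-90.63  -0.1   13.03] F [  3.6 -21.6  -0.2] M [-3.59 -0.8   0.08] w 0.358 q [ -2.7  13.9 106.8  -0.7  59.  -15.4]
```

Emit:
drive_tool(
  motion=[0,0,-0.002,0,0,0,0.64,0,0,-0.002,0,0,0,0.64,0,0,-0.002,0,0,0,0.64,0,0,-0.002,0,0,0,0.64,0,0,-0.002,0,0,0,0.64,0,-0.003,-0.002,0,0,0,0.64,0,-0.006,0,0,0,0,0.64,0,-0.004,0,0,0,0,0.64,0,0,0,0,0,0,0.64,0,0,0,0,0,0,0.64],
)

```text
time_s: 25.03
tcp_pos: [612.1, -12.3, 152.5]
orientation: [-90.0, -0.1, 13.0]
force: [0.2, 0.7, -0.5]
width: 0.365
```

Run:
```python
from h import *
track([(1,[0,-0.013,-0.012,0,0,0])]); st()
im=np.mean([get_image("side").astype(float) for i in range(3)],0)[:,:,::-1]
a=im[155:205,240:290]; a=255*(a/255.)**.5
cv2.imwrite("pics/s13.png",cv2.resize(a.clip(0,255).astype(np.uint8),None,fx=12,fy=12,interpolation=cv2.INTER_CUBIC))
```

```text
CMD [611.7  -12.65 151.81] [-90.     0.    12.95]
t 25.03 p [612.1 -12.3 152.5] o [-9.001e+01 -7.000e-02  1.297e+01] F [ 0.2  0.7 -0.5] M [-0.03 -0.05 -0.01] w 0.365 q [ -3.5  13.4 106.    0.   60.5 -16.5]
```

View pics/s13.png

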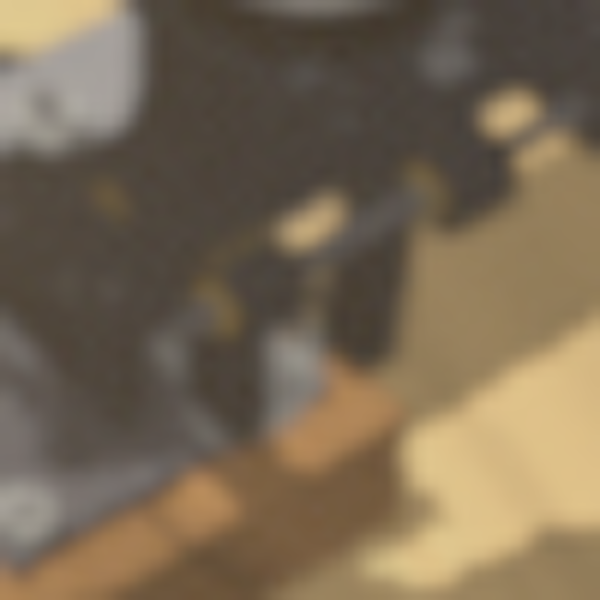

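Emit:
drive_tool(
  motion=[0,-0.005,0,0,0,0,0.64,0,-0.01,0,0,0,0,0.64,0,-0.01,0,0,0,0,0.64,0,-0.01,0,0,0,0,0.64,0,-0.01,0,0,0,0,0.64,0,-0.01,0,0,0,0,0.64,0,-0.01,0,0,0,0,0.64,0,-0.005,0,0,0,0,0.64,0,0,0,0,0,0,0.64,0,0,0,0,0,0,0.64],
)

```text
time_s: 26.02
tcp_pos: [611.9, -12.7, 222.3]
orientation: [-90.0, -0.0, 12.9]
force: [-0.2, -0.1, 0.7]
width: 0.361
```

Run:
```python
from h import *
track([(1,[0,-0.07,0,0,0,0])]); st()
im=np.mean([get_image("side").astype(float) for i in range(3)],0)[:,:,::-1]
a=im[155:205,240:290]; a=255*(a/255.)**.5
cv2.imwrite("pics/s14.png",cv2.resize(a.clip(0,255).astype(np.uint8),None,fx=12,fy=12,interpolation=cv2.INTER_CUBIC))
```

```text
CMD [611.7  -12.65 221.81] [-90.     0.    12.95]
t 26.02 p [611.9 -12.7 222.3] o [-9.001e+01 -5.000e-02  1.295e+01] F [-0.2 -0.1  0.7] M [-0.04 -0.08 -0.05] w 0.361 q [ -3.5   9.9 102.4   0.   67.7 -16.5]
```

View pics/s14.png

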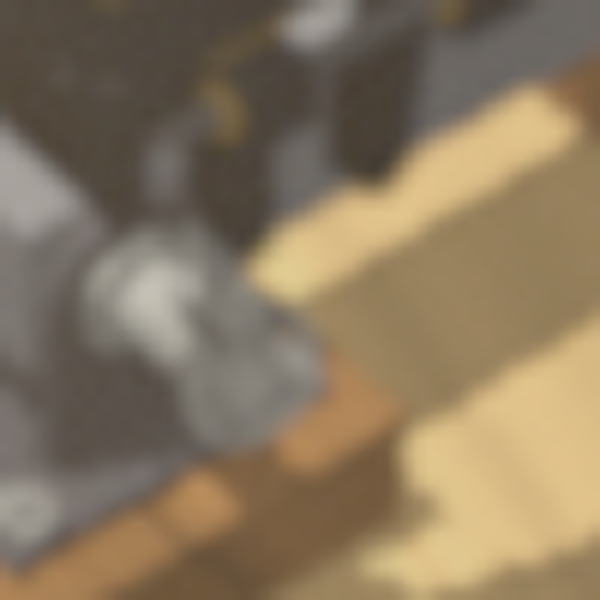

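```bash
cat >> h.py <<'E'
def looppts(th,off=0,P0=(604.4,18.5,129.8),cam="side",corr=(-.75,-.5)):
    a=np.radians(-77.05);d=np.array([np.cos(a),np.sin(a),0]);n=np.array([-d[1],d[0],0]);z=np.array([0,0,1.])
    H=np.array(P0)+d*(10+off)+8*z; e=0.5236-th; u=d*np.cos(e)+z*np.sin(e)
    f=lambda r,w:proj(cam,H+u*r+n*w)+np.array(corr)
    return [f(33.5,0),f(28,15),f(28,-15),f(18,20.5),f(18,-20.5),f(0,0)]
E
python3 - <<'E'
from h import *
for th in(1.3,1.5,1.7,1.9,2.1): print(th,[tuple(np.round([(p[0]-240+.5)*12,(p[1]-155+.5)*12]).astype(int)) for p in looppts(th)])
g=cv2.cvtColor(cv2.imread("pics/s14.png"),cv2.COLOR_BGR2GRAY)
a=cv2.imread("pics/s14.png")[200:500,80:400]
l=cv2.createCLAHE(4,(2,2)).apply(cv2.cvtColor(a,cv2.COLOR_BGR2GRAY))
cv2.imwrite("pics/s14b.png",cv2.resize(l,None,fx=2.4,fy=2,interpolation=cv2.INTER_CUBIC))
E
```

```text
1.3 [(np.int64(290), np.int64(431)), (np.int64(323), np.int64(390)), (np.int64(239), np.int64(438)), (np.int64(323), np.int64(349)), (np.int64(208), np.int64(414)), (np.int64(238), np.int64(323))]
1.5 [(np.int64(278), np.int64(431)), (np.int64(313), np.int64(390)), (np.int64(229), np.int64(437)), (np.int64(317), np.int64(349)), (np.int64(202), np.int64(414)), (np.int64(238), np.int64(323))]
1.7 [(np.int64(264), np.int64(427)), (np.int64(302), np.int64(386)), (np.int64(218), np.int64(434)), (np.int64(309), np.int64(347)), (np.int64(194), np.int64(412)), (np.int64(238), np.int64(323))]
1.9 [(np.int64(250), np.int64(418)), (np.int64(290), np.int64(379)), (np.int64(206), np.int64(427)), (np.int64(301), np.int64(343)), (np.int64(187), np.int64(407)), (np.int64(238), np.int64(323))]
2.1 [(np.int64(235), np.int64(406)), (np.int64(277), np.int64(370)), (np.int64(194), np.int64(417)), (np.int64(293), np.int64(336)), (np.int64(179), np.int64(401)), (np.int64(238), np.int64(323))]
```

View pics/s14b.png

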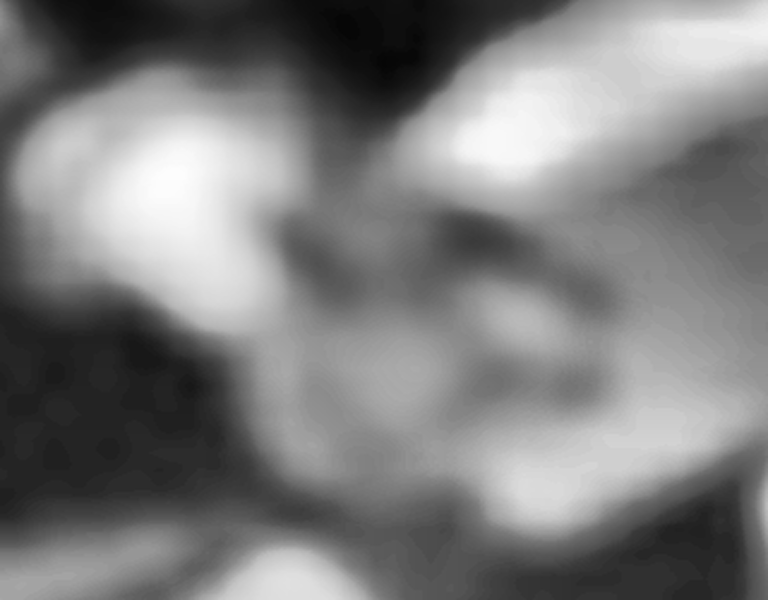

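Emit:
drive_tool(
  motion=[0,0.009,0,0,0,0,0.64,0,0.012,0,0,0,0,0.64,0,0.012,0,0,0,0,0.64,0,0.012,0,0,0,0,0.64,0,0.01,0,0,0,0,0.64,0,0.008,0,0,0,0,0.64,0,0.005,0,0,0,0,0.64,0,0.003,0,0,0,0,0.64,0,0.002,0.001,0,0,0,0.64,0,0,0.001,0,0,0,0.64],
)

```text
time_s: 27.0
tcp_pos: [611.3, -10.7, 148.7]
orientation: [-90.0, -0.0, 12.9]
force: [0.2, 0.5, -0.5]
width: 0.359
```

Run:
```python
from h import *
track([(1,[0,0.073,0.002,0,0,0])]); st()
```

```text
CMD [611.25 -10.7  148.81] [-90.     0.    12.95]
t 27.0 p [611.3 -10.7 148.7] o [-90.    -0.    12.94] F [ 0.2  0.5 -0.5] M [-0.05 -0.05 -0.07] w 0.359 q [ -3.3  13.6 106.2   0.   60.2 -16.3]
```

Emit:
drive_tool(
  motion=[0,0,0.001,0,0,0,0.64,0,0,0.001,0,0,0,0.64,0,0,0.001,0,0,0,0.64,0,0,0.001,0,0,0,0.64,0,0,0,0,0,0,0.64,0,0,0,0,0,0,0.64,0,0,0,0,0,0,0.64,0,0,0,0,0,0,0.64,0,0,0,0,0,0,0.64,0,0,0,0,0,0,0.64],
)

```text
time_s: 27.83
tcp_pos: [610.3, -6.8, 148.8]
orientation: [-90.0, 0.0, 12.9]
force: [-0.4, 0.1, -0.4]
width: 0.358
```

Run:
```python
from h import *
track([(1,[0,0,0.004,0,0,0])]); st()
```

```text
CMD [610.35  -6.8  148.81] [-90.     0.    12.95]
t 27.83 p [610.3  -6.8 148.8] o [-90.     0.    12.94] F [-0.4  0.1 -0.4] M [-0.04 -0.1   0.03] w 0.358 q [ -3.   13.5 106.3   0.   60.2 -15.9]
```

Emit:
drive_tool(
  motion=[0,0,0.001,0,0,0,0.64,0,0,0.001,0,0,0,0.64,0,0,0.001,0,0,0,0.64,0,0,0.001,0,0,0,0.64,0,0,0,0,0,0,0.64,0,0,0,0,0,0,0.64,0,0,0,0,0,0,0.64,0,0,0,0,0,0,0.64,0,0,0,0,0,0,0.64,0,0,0,0,0,0,0.64],
)

```text
time_s: 28.67
tcp_pos: [609.9, -4.8, 149.0]
orientation: [-90.2, -0.0, 13.0]
force: [2.6, -7.1, -1.5]
width: 0.359
```

Run:
```python
from h import *
track([(1,[0,0,0.004,0,0,0])]); st()
```

```text
CMD [609.46  -2.9  148.81] [-90.     0.    12.95]
t 28.67 p [609.9  -4.8 149. ] o [-9.020e+01 -2.000e-02  1.297e+01] F [ 2.6 -7.1 -1.5] M [-1.2  -0.24  0.04] w 0.359 q [ -2.7  13.4 106.4  -0.2  60.1 -15.6]
```

Emit:
drive_tool(
  motion=[0,0.001,0,0,0,0,0.64,0,0.001,0,0,0,0,0.64,0,0.001,0,0,0,0,0.64,0,0.001,0,0,0,0,0.64,0,0.001,0,0,0,0,0.64,0,0.001,0,0,0,0,0.64,0,0.001,0,0,0,0,0.64,0,0.001,0,0,0,0,0.64,0,0.001,0,0,0,0,0.64,0,0.001,0,0,0,0,0.64],
)

```text
time_s: 29.5
tcp_pos: [609.1, -2.5, 138.3]
orientation: [-90.0, 0.0, 13.0]
force: [-0.3, 1.9, 0.5]
width: 0.361
```

Run:
```python
from h import *
track([(1,[0,0.01,0,0,0,0])]); st()
```

```text
CMD [609.46  -2.9  138.81] [-90.     0.    12.95]
t 29.5 p [609.1  -2.5 138.3] o [-8.996e+01  4.000e-02  1.296e+01] F [-0.3  1.9  0.5] M [-0.03 -0.05 -0.04] w 0.361 q [ -2.6  14.  106.9   0.   59.1 -15.6]
```

Emit:
drive_tool(
  motion=[0,0,0.0006,0,0,0,0.64,0,0,0.0006,0,0,0,0.64,0,0,0.0006,0,0,0,0.64,0,0,0.0006,0,0,0,0.64,0,0,0.0006,0,0,0,0.64,0,0,0,0,0,0,0.64,0,0,0,0,0,0,0.64,0,0,0,0,0,0,0.64,0,0,0,0,0,0,0.64,0,0,0,0,0,0,0.64],
)

```text
time_s: 30.33
tcp_pos: [608.6, -0.4, 138.6]
orientation: [-90.0, 0.0, 12.9]
force: [0.1, -4.9, -2.0]
width: 0.362
```

Run:
```python
from h import *
track([(1,[0,0,0.003,0,0,0])]); st()
```

```text
CMD [6.0878e+02 2.0000e-02 1.3881e+02] [-90.     0.    12.95]
t 30.33 p [ 6.086e+02 -4.000e-01  1.386e+02] o [-9.003e+01  3.000e-02  1.295e+01] F [ 0.1 -4.9 -2. ] M [-0.86 -0.09  0.04] w 0.362 q [ -2.4  13.9 107.   -0.   59.1 -15.3]
```

Emit:
drive_tool(
  motion=[0,0,0.0006,0,0,0,0.64,0,0,0.0006,0,0,0,0.64,0,0,0.0006,0,0,0,0.64,0,0,0.0006,0,0,0,0.64,0,0,0.0006,0,0,0,0.64,0,0,0,0,0,0,0.64,0,0,0,0,0,0,0.64,0,0,0,0,0,0,0.64,0,0,0,0,0,0,0.64,0,0,0,0,0,0,0.64],
)

```text
time_s: 31.17
tcp_pos: [608.3, 1.0, 138.8]
orientation: [-90.2, 0.0, 13.0]
force: [0.9, -9.3, -2.4]
width: 0.357
```

Run:
```python
from h import *
track([(1,[0,0,0.003,0,0,0])]); st()
```

```text
CMD [608.11   2.95 138.81] [-90.     0.    12.95]
t 31.17 p [608.3   1.  138.8] o [-9.018e+01  2.000e-02  1.296e+01] F [ 0.9 -9.3 -2.4] M [-1.54 -0.23  0.02] w 0.357 q [ -2.2  13.8 107.   -0.2  59.1 -15. ]
```

Emit:
drive_tool(
  motion=[0,0,0.0006,0,0,0,0.64,0,0,0.0006,0,0,0,0.64,0,0,0.0006,0,0,0,0.64,0,0,0.0006,0,0,0,0.64,0,0,0.0006,0,0,0,0.64,0,0,0,0,0,0,0.64,0,0,0,0,0,0,0.64,0,0,0,0,0,0,0.64,0,0,0,0,0,0,0.64,0,0,0,0,0,0,0.64],
)

```text
time_s: 32.0
tcp_pos: [607.8, 2.1, 138.7]
orientation: [-90.3, 0.0, 13.0]
force: [1.0, -15.3, -3.3]
width: 0.362
```

Run:
```python
from h import *
track([(1,[0,0,0.003,0,0,0])]); st()
```

```text
CMD [607.44   5.87 138.81] [-90.     0.    12.95]
t 32.0 p [607.8   2.1 138.7] o [-9.035e+01  4.000e-02  1.298e+01] F [  1.  -15.3  -3.3] M [-2.49 -0.33  0.06] w 0.362 q [ -2.   13.8 107.1  -0.4  59.  -14.7]
```

Emit:
drive_tool(
  motion=[0,0,0.0006,0,0,0,0.64,0,0,0.0006,0,0,0,0.64,0,0,0.0006,0,0,0,0.64,0,0,0.0006,0,0,0,0.64,0,0,0,0,0,0,0.64,0,0,0,0,0,0,0.64,0,0,0,0,0,0,0.64,0,0,0,0,0,0,0.64,0,0,0,0,0,0,0.64,0,0,0,0,0,0,0.64],
)

```text
time_s: 32.83
tcp_pos: [607.6, 2.4, 138.8]
orientation: [-90.5, 0.0, 13.0]
force: [1.6, -22.8, -4.1]
width: 0.359
```

Run:
```python
from h import *
track([(1,[0,0,0.0024,0,0,0])]); st()
```

```text
CMD [606.9    8.21 138.81] [-90.     0.    12.95]
t 32.83 p [607.6   2.4 138.8] o [-9.054e+01  3.000e-02  1.301e+01] F [  1.6 -22.8  -4.1] M [-3.47 -0.44  0.03] w 0.359 q [ -1.8  13.7 107.2  -0.6  59.  -14.5]
```

Emit:
drive_tool(
  motion=[0,0,-0.0015,0,0,0,0.64,0,0,-0.002,0,0,0,0.64,0,0,-0.002,0,0,0,0.64,0,0,-0.003,0,0,0,0.64,0,0,-0.004,0,0,0,0.64,0,0,-0.004,0,0,0,0.64,0,0,-0.004,0,0,0,0.64,0,0,-0.002,0,0,0,0.64,0,0,0,0,0,0,0.64,0,-0.004,0,0,0,0,0.64],
)

```text
time_s: 33.67
tcp_pos: [611.3, -13.6, 142.1]
orientation: [-90.0, 0.1, 12.9]
force: [-0.3, -0.6, 0.0]
width: 0.362
```

Emit:
drive_tool(
  motion=[0,-0.008,0,0,0,0,0.64,0,-0.012,0,0,0,0,0.64,0,-0.015,0,0,0,0,0.64,0,-0.015,0,0,0,0,0.64,0,-0.015,0,0,0,0,0.64,0,-0.015,0,0,0,0,0.64,0,-0.012,0,0,0,0,0.64,0,-0.008,0,0,0,0,0.64,0,0,0,0,0,0,0.64,0,0,0,0,0,0,0.64],
)

```text
time_s: 34.5
tcp_pos: [612.2, -13.7, 243.5]
orientation: [-90.0, -0.1, 13.0]
force: [-0.3, -0.4, 0.0]
width: 0.364
```

Run:
```python
from h import *
track([(1,[0,-.104,-0.0225,0,0,0])]); st()
im=np.mean([get_image("side").astype(float) for i in range(3)],0)[:,:,::-1]
cv2.imwrite("pics/side15.png",im.astype(np.uint8))
a=im[155:205,240:290]; a=255*(a/255.)**.5
cv2.imwrite("pics/s15.png",cv2.resize(a.clip(0,255).astype(np.uint8),None,fx=12,fy=12,interpolation=cv2.INTER_CUBIC))
```

```text
CMD [611.94 -13.72 242.81] [-90.     0.    12.95]
t 34.5 p [612.2 -13.7 243.5] o [-9.002e+01 -7.000e-02  1.295e+01] F [-0.3 -0.4  0. ] M [-0.05 -0.14  0.05] w 0.364 q [ -3.6   9.  101.1   0.   69.8 -16.6]
```

View pics/s15.png

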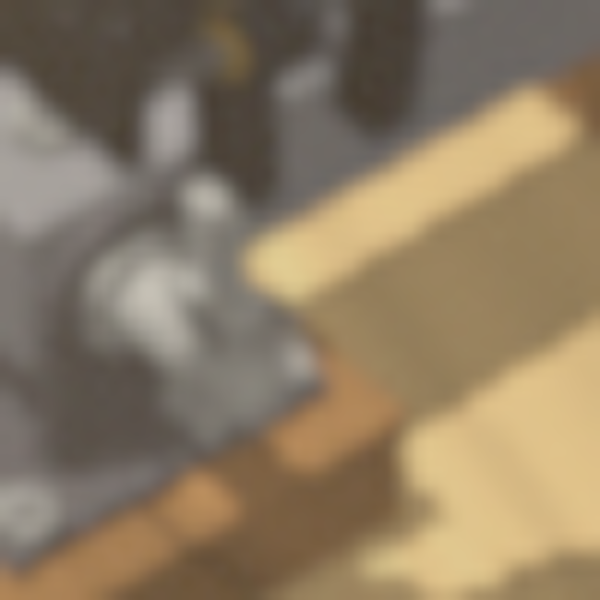

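Emit:
drive_tool(
  motion=[-0.01,-0.002,-0.02,0,0,0,0.64,-0.015,-0.002,-0.03,0,0,0,0.64,-0.015,-0.002,-0.03,0,0,0,0.64,-0.015,-0.002,-0.03,0,0,0,0.64,-0.015,-0.002,-0.03,0,0,0,0.64,-0.015,-0.002,-0.03,0,0,0,0.64,-0.015,-0.002,-0.03,0,0,0,0.64,-0.015,0,-0.03,0,0,0,0.64,-0.01,0,-0.02,0,0,0,0.64,0,0,0,0,0,0,0.64],
)

```text
time_s: 35.48
tcp_pos: [544.4, -289.3, 255.5]
orientation: [-90.0, 0.1, 12.7]
force: [-0.1, 0.7, 0.2]
width: 0.36
```

Run:
```python
from h import *
track([(1,[-.125,-.014,-0.25,0,0,0])]); st()
for n,(x0,y0) in(("side",(240,155)),("top",(235,145))):
    im=np.mean([get_image(n).astype(float) for i in range(3)],0)[:,:,::-1]
    cv2.imwrite(f"pics/{n}16.png",im.astype(np.uint8))
    a=im[y0:y0+45,x0:x0+45]
    cv2.imwrite(f"pics/{n[0]}16.png",cv2.resize(a.clip(0,255).astype(np.uint8),None,fx=13,fy=13,interpolation=cv2.INTER_CUBIC))
for th in(1.7,1.9,2.1): print(th,[tuple(np.round([(p[0]-240+.5)*13,(p[1]-155+.5)*13]).astype(int)) for p in looppts(th)])
```

```text
CMD [ 546.14 -285.37  256.81] [-90.     0.    12.95]
t 35.48 p [ 544.4 -289.3  255.5] o [-90.02   0.13  12.72] F [-0.1  0.7  0.2] M [-0.06 -0.06 -0.03] w 0.36 q [-30.2   9.1  99.7  -0.1  71.3 -42.9]
1.7 [(np.int64(286), np.int64(462)), (np.int64(327), np.int64(419)), (np.int64(236), np.int64(470)), (np.int64(335), np.int64(376)), (np.int64(211), np.int64(446)), (np.int64(258), np.int64(350))]
1.9 [(np.int64(271), np.int64(453)), (np.int64(314), np.int64(411)), (np.int64(223), np.int64(462)), (np.int64(327), np.int64(371)), (np.int64(202), np.int64(441)), (np.int64(258), np.int64(350))]
2.1 [(np.int64(255), np.int64(440)), (np.int64(300), np.int64(400)), (np.int64(210), np.int64(451)), (np.int64(318), np.int64(364)), (np.int64(194), np.int64(434)), (np.int64(258), np.int64(350))]
```

View pics/s16.png

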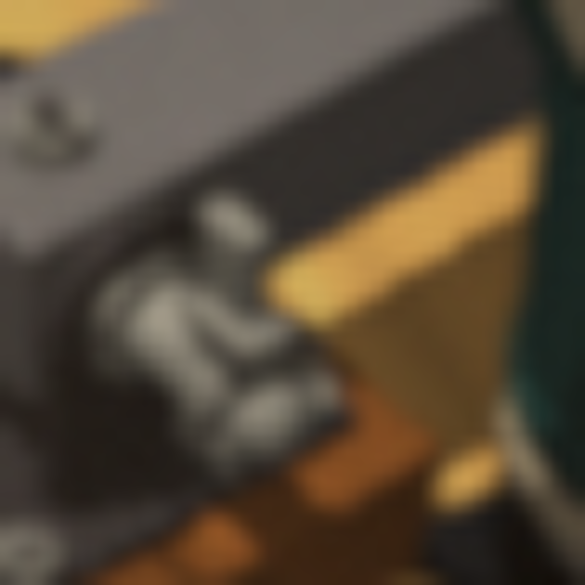

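View pics/t16.png

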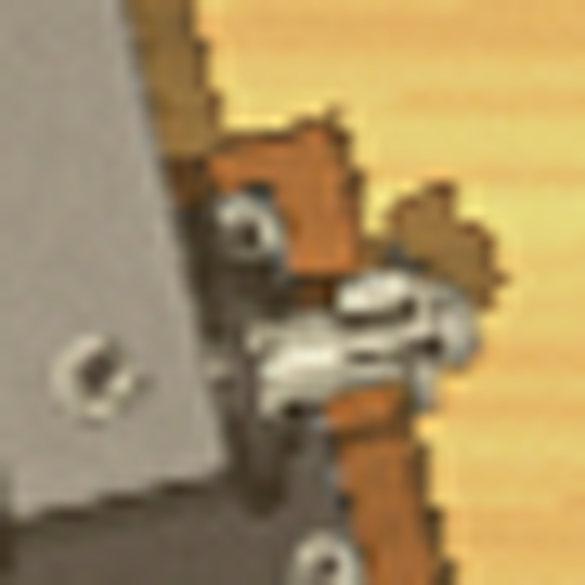

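Run:
```python
from h import *
P0=(601.4,19.3,130)
for th in(1.7,1.9,2.0,2.1,2.17): print(th,[tuple(np.round([(p[0]-235+.5)*13,(p[1]-145+.5)*13]).astype(int)) for p in looppts(th,P0=P0,cam="top",corr=(0,0))])
im=cv2.imread("pics/top16.png"); cv2.imwrite("pics/t16b.png",cv2.resize(im[162:180,256:276],None,fx=30,fy=30,interpolation=cv2.INTER_CUBIC))
for th in(1.9,2.1): print(th,[tuple(np.round([(p[0]-256+.5)*30,(p[1]-162+.5)*30]).astype(int)) for p in looppts(th,P0=P0,cam="top",corr=(0,0))])
```

```text
1.7 [(np.int64(462), np.int64(328)), (np.int64(442), np.int64(271)), (np.int64(466), np.int64(381)), (np.int64(425), np.int64(247)), (np.int64(457), np.int64(398)), (np.int64(417), np.int64(315))]
1.9 [(np.int64(438), np.int64(334)), (np.int64(422), np.int64(277)), (np.int64(446), np.int64(386)), (np.int64(412), np.int64(251)), (np.int64(444), np.int64(401)), (np.int64(417), np.int64(315))]
2.0 [(np.int64(425), np.int64(337)), (np.int64(412), np.int64(279)), (np.int64(436), np.int64(389)), (np.int64(405), np.int64(252)), (np.int64(438), np.int64(403)), (np.int64(417), np.int64(315))]
2.1 [(np.int64(413), np.int64(340)), (np.int64(402), np.int64(281)), (np.int64(425), np.int64(391)), (np.int64(398), np.int64(254)), (np.int64(431), np.int64(404)), (np.int64(417), np.int64(315))]
2.17 [(np.int64(404), np.int64(342)), (np.int64(395), np.int64(283)), (np.int64(418), np.int64(392)), (np.int64(394), np.int64(254)), (np.int64(426), np.int64(405)), (np.int64(417), np.int64(315))]
1.9 [(np.int64(380), np.int64(262)), (np.int64(345), np.int64(129)), (np.int64(400), np.int64(381)), (np.int64(320), np.int64(68)), (np.int64(395), np.int64(416)), (np.int64(331), np.int64(217))]
2.1 [(np.int64(323), np.int64(274)), (np.int64(297), np.int64(139)), (np.int64(352), np.int64(392)), (np.int64(289), np.int64(75)), (np.int64(364), np.int64(422)), (np.int64(331), np.int64(217))]
```

View pics/t16b.png

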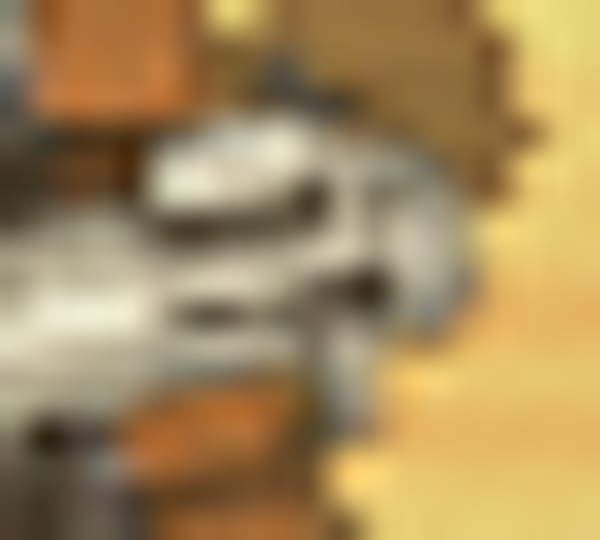

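Run:
```python
from h import *
print(tri(263.35,167.2,257.6,171.5)); print(onz("top",263.35,167.2,176),onz("side",257.6,171.5,176))
st()
```

```text
(array([601.62135002,  20.60924708, 176.98267149]), np.float64(1.5559392860410564))
[601.05409867  20.80511227 176.        ] [602.88417688  21.46277874 176.        ]
t 35.78 p [ 546.4 -284.   256.4] o [-8.995e+01  2.000e-02  1.303e+01] F [-0.4  0.   0.4] M [-0.03 -0.12  0.06] w 0.361 q [-29.8   9.   99.7   0.   71.3 -42.8]
```

```bash
python3 -c "
from bench import *
print(finish_job())"
```

```text
the job is handed in; nothing more can be done
None
```

I put the linch pin through the pivot pin's cross hole with its head home, swung the loop over the end, and it snapped under. I then pushed it in until it stopped moving, and handed the job in at about 36 s with the arm clear of the scene.

**Head:** it stopped against the pivot pin at about 10 N. The measured height of the tab's top afterwards was 177 mm, against 176 mm expected when home.

**Loop:** when I pushed it in, the last 7.5 N moved it only 0.3 mm. In the final pictures from both cameras the loop hangs upright just behind the end of the pivot pin. That fits about 2.1 rad or a little more, to within roughly 0.1 rad. I judged "fully shut" from those pictures and the hard stop; the angle itself can't be read directly.

**Checks that disagreed or went less smoothly:**
- The push needed to enter the bush showed as only about 3 to 5 N, not the 12 N given.
- My first straight push on the loop reached about 22 N without it snapping. I backed off and pushed downwards along the wires, and it went over easily.
- At the final 23 N push, the force seemed to act higher up the fingers than before. The fingers lying flat on the wires would explain it, but I did not confirm that.
- The cameras and the arm disagreed by 2 to 4 mm on where the hole is. I settled this by comparing the held pin with the hole in the side camera's picture.

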